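# Reassembling the doughnut filler: valve block in, lever held over its fork

### The job

The doughnut filler has been washed and is going back together: set the white valve block into the pocket on top of the pump, fully home, flat and square, without dropping it, and let go of it. Then pick up the cast lever by its balance point, carry it level, and finish while still holding it level over the pump, in line with it, the hub straight above the fork and clear of it by a few centimetres, with the handle out over the front, so that I can grease the fork and fit the pin. Leave all the other things where they are.

Things in the scene. Friction and masses are not known exactly. Their poses are not given: they have to be found in the camera images.
- filler: pump of a counter-top doughnut filler, bolted down, its hopper off: base plate 230 (x) x 140 (y) mm, blue-grey body 155 x 96 mm with a flat steel top 80 mm above the counter. Origin on the counter under the middle of the base plate; z up; -x is its front (two nozzle stubs), +x its rear (hopper neck, up to 110 mm high, 89 to 150 mm behind the origin). It stands turned up to 20 degrees either way from facing the robot
- pocket (a point): centre of the floor of the open rectangular pocket in the pump's top: 68 mm along the pump's x, 48 mm along its y, 16 mm deep, a 3 mm chamfer round its mouth, floor 64 mm above the counter; 12 mm towards the front from the pump's origin; axes as filler
- fork (a point): pivot point of the steel fork behind the pocket, 55 mm to the rear of the pump's origin and 122 mm above the counter: two upright lugs 9 mm thick, 36 mm apart along y, 26 mm wide, their tops at 135 mm; axes as filler
- valve_block: white plastic valve block, about 110 g, lying right way up on the green board: base 64 (x) x 44 (y) x 26 (z) mm, and on top of it in the middle a finger rib 42 (x) x 14 (y) mm that rises 23 mm (rib top 49 mm above the underside). Origin at the centre of the underside. Either way round fits
- lever: cast steel lever, about 0.5 kg, 258 mm long, lying level in the parts tray. x runs from the handle to the hub, z up. Origin under the hub's pivot bore: hub a 44 mm dia boss, 30 mm wide (y), 44 mm tall, flat underside at z = 0. A straight bar 12 mm wide (y), 20 mm tall (z 16 to 36 mm) runs from the hub to x = -110 mm, then slopes down to a black round handle 30 mm dia from x = -154 to -236 mm. The handle is light, the hub heavy
- lever_pivot (a point): centre of the hub's bore: 22 mm above the lever's origin; axes as lever
- lever_balance (a point): the lever's balance point: middle of the bar (26 mm above the underside), 55 mm from the pivot towards the handle; axes as lever
- lever_handle (a point): middle of the black handle, 195 mm from the pivot, 15 mm above the underside; axes as lever
- parts_tray: white tray fixed on the counter, 330 (x) x 200 (y) mm, floor 3 mm thick, rim 14 mm high; the lever lies in it, roughly along its x, hub towards +x; origin under its centre
- board: green plastic board fixed on the counter, 260 (x) x 170 (y) x 12 mm; the valve block lies on it; origin under its centre. Tray and board stand left and right of the filler, either way round
- pivot_pin: pull pin: steel shaft 10 mm dia with a flat red 20 x 20 x 10 mm tab, 68 mm long over all, lying in the parts tray beside the lever's hub; origin under it, 29 mm from the shaft's end; bystander, leave alone
- seal_ring: blue sealing ring, 34 mm outside, 6 mm high, lying on the green board; origin under its centre; bystander
- nozzle0: steel filling nozzle standing on its 34 mm foot, 118 mm tall, behind the filler on the right; origin under its centre; bystander
- nozzle1: second nozzle, the same; bystander
- grease_jar: small white jar with green lid, 52 mm dia, 52 mm tall, standing between robot and filler; origin under its centre; bystander
- lobe_nut: three-lobed steel hand nut, 52 mm across, 12 mm tall, lying between robot and filler; origin under its centre; bystander
- sugar_shaker: aluminium sugar shaker, 74 mm dia, 114 mm tall, behind the filler on the left; origin under its centre; bystander
Things that resemble listed ones, but are neither listed nor needed, are in the scene too. Leave any pink or yellow look-alike of the valve_block alone.

How it is judged:
By the outcome, as a careful person would: the job done as asked, in the order asked, and still so for the second after the job is handed in, while the arm keeps its last pose, push and grip.
It also fails if it takes over 61 s, if anything falls off the work surface, if the arm or the gripper's body presses on something with over 40 N, if the wrist force passes 120 N, or if a joint passes its speed limit or range.

### The arm

A 6-joint arm with a two-finger parallel gripper is mounted at the origin on the work surface. World frame = base frame: x ahead of the robot, y to its left, z up, the work surface at z = 0. Lengths are in m, angles in rad, forces in N, time in s.
With the tool pointing down it reaches from about 0.25 to 0.725 m from the base axis. Payload 4 kg.
Tool frame: the origin (TCP) lies on the centre line of the jaws, within the pads' length; the fingertips stand 19 mm ahead of it and the grasp point (between the pads) is the TCP; z points along the fingers, y is the direction in which the jaws open and shut (so a half turn about z gives the same grasp; the last joint's range is limited). The gripper opens to 85 mm and grips with 20 to 120 N. Pads are 22 mm wide; open, the fingers measure 114 mm over their backs; the gripper's body (76 mm by 85 mm) begins 54 mm behind the grasp point. The pads swing forward as they close: fully open they stand 13 mm farther back than shut.
Start: joints at [1.342, 0.241, 0.005, 1.335, 0, 1.571], TCP at [0.113, 0.487, 0.229] pointing down, gripper open.
Joint ranges: [-2.72, 2.72], [-1.05, 1.87], [-1.09, 1.28], [-1.99, 2.15], [-1.42, 1.44], [-3.14, 3.14]. Speed limits (rad/s): [2.79, 2.79, 3.14, 3.14, 3.14, 3.14].

### API

Orientations are given as a unit quaternion [x, y, z, w].
In Python, from workcell import bot gives the robot as it stands. The module is installed in compiled form; this text tells all that it offers.
- The arm moves only by the shell command python3 -m handwheel 'ROWS' [OPENING]. ROWS is JSON, a list of rows, each an object of numbers: "dx", "dy", "dz": the shift along the tool's x, y, z as a fraction of full scale; "ax", "ay", "az": the turn, a rotation vector about the tool's x, y, z as a fraction of full scale. In form: [{"dx": .., "dy": .., "dz": .., "ax": .., "ay": .., "az": ..}, ...]. A call has 1 to 12 rows; each row shifts and turns the commanded pose from where the row before left it, along the tool's axes as they then stand; what a row does not reach is not made up. Full scale, the value 1, is 2.5 cm for a shift and 0.15 rad for a turn. A row lasts 1/10 s, in which the tool goes at most 50 mm and 8.59 degrees, less where a joint would pass 70% of its speed; a pose out of reach is approached as far as the arm can. A call with a number of a shift or a turn outside -1 to 1 is refused whole. A call with a gripper value outside its range is refused whole. OPENING is the gripper's target within -1 to 1 (fully open at 1, half-way at 0, shut at -1), set as the call begins (- or left out, the last holds). The fingers move at their own pace and stop on an object; the grip force is fixed at half the most. Time passes only in rows, so rows that do not move let the fingers close. It gives the time, the measured TCP pose, the force and the opening at its end, in the units of the state.
- bot.get_obs(): the state, without advancing time (a new reading comes with each control period).
- bot.camera(name): name is "scene" or "top"; returns a dict with "img" (480x640x3 uint8, red, green, blue), "intrinsics" (3x3 intrinsics, pixels), "dist_coeffs" ([k1, k2, p1, p2, k3] as OpenCV has them; the pictures are not rectified), "eye" and "rotation" of the camera in the world. Camera axes: x right, y down, z forward; pixel columns grow to the right and rows downward; lengths in m; the calibration is good to about 2 mm. A picture is of the moment at which its call begins. There is no depth.
- bot.job_done(): hands the job in, once; it reports no verdict.
Trained networks look in a picture, given as the dict that the camera call returned (one of the last four; its "shot" number tells which), for a name from the list of things; names that differ only in an ending like _2 or _b are one class to them, and where a whole thing is asked for, a point or a joint stands for the part that bears it (a point fixed in the world has none). Each returns a list of dicts, best first, with "confidence" (0 to 1); they miss things now and then, are a little off and sometimes report something else, mostly with a low value. They report only what shows in the picture. A call takes as long as a camera call. They do not tell look-alikes from the thing itself.
- bot.trace(thing, picture): "region" (480x640 bool, what is visible of it) and "rect" ([centre column, centre row, width, height] in pixels, round what is visible of it).
The state is a dict: "clock": time; "joint_pos": joint angles; "joint_vel": joint speeds; "tau": joint torques, N m; "eef_pos": TCP position; "tool_rot": TCP orientation; "ft_force": force on the tool from outside, world axes, zero at the start; "ft_torque": the same for the moment, N m; "grip_width": finger opening in m.
Only numpy, scipy, OpenCV 4.12 (cv2) and the standard library are available. Lean on these libraries where they do the work, as an engineer would, in place of code of your own. Each camera call takes 0.05 s, during which the arm holds its last target.

## Working session

There is one attempt and no reset: what is moved stays moved. The work goes in short steps, Python scripts to look and compute and a shell command to move; the robot and the scene stay as the last step left them, time stands still between calls to the robot, and variables do not carry over. Pictures are saved under pics/ and viewed, and the job is handed in when it is done.

```bash
mkdir -p pics; ls; python3 - <<'E'
from workcell import bot
import cv2
o=bot.get_obs()
for k in o: print(k,o[k])
for n in("scene","top"):
    p=bot.camera(n); cv2.imwrite(f"pics/{n}0.png",p["img"][:,:,::-1])
    print(n,p["intrinsics"],p["dist_coeffs"],p["eye"],p["rotation"],p["shot"])
E
```

```text
pics
clock 0.0
joint_pos [1.34201872e+00 2.41448911e-01 3.70062905e-03 1.33520685e+00
 1.07604264e-05 1.57083763e+00]
joint_vel [-0.0018117  -0.00079228  0.00060791  0.00129659 -0.00128199 -0.00019018]
tau [-2.19256167e-04 -3.72319686e+01  2.52408117e+01  1.69163133e-02
 -6.37973744e-05  1.26934463e-07]
eef_pos [0.11324253 0.48633802 0.22818603]
tool_rot [ 1.14159964e-01  9.93461795e-01 -1.07173420e-03 -1.28525075e-04]
ft_force [-0.82807193  0.44739686  0.73277131]
ft_torque [ 0.04289531  0.00426688 -0.00472007]
grip_width 0.08515195448132824
scene [[559.73373883   0.         316.50816786]
 [  0.         559.73373883 244.22541174]
 [  0.           0.           1.        ]] [0.01651287 0.         0.         0.         0.        ] [1.05516228 0.38774183 1.20301509] [ 0.38778174  0.88114404 -0.24633125 -0.11194381] 1
top [[583.09625915   0.         330.39040762]
 [  0.         583.09625915 230.50729701]
 [  0.           0.           1.        ]] [-0.12480679  0.          0.          0.          0.        ] [ 0.43086891 -0.06730458  1.83535425] [-0.70073659  0.71245734 -0.02047474  0.03087965] 2
```

View pics/scene0.png

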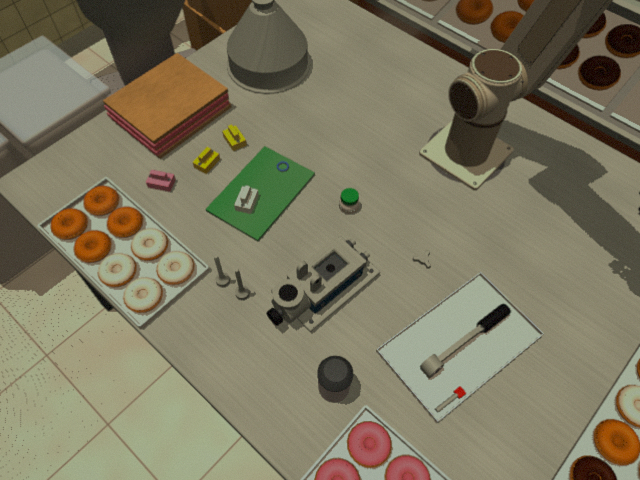

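View pics/top0.png

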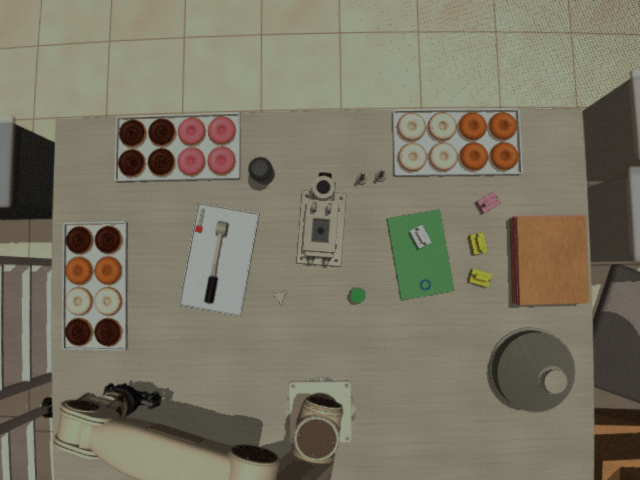

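The top view shows the filler at about (321,228), the white block on the board at (421,237), the lever in the tray at (216,262) with its hub towards the far side, and the pin at (199,222). Next I'll measure poses by fitting silhouettes in both views.

```bash
cat > h.py <<'E'
import numpy as np, cv2
from scipy.spatial.transform import Rotation as R
from scipy.optimize import minimize
class Cam:
    def __init__(s,p):
        s.K=np.array(p["intrinsics"]);s.d=np.array(p["dist_coeffs"]);s.e=np.array(p["eye"]);s.R=R.from_quat(p["rotation"]).as_matrix()
        s.rv=cv2.Rodrigues(s.R.T)[0]; s.t=-s.R.T@s.e
    def proj(s,P): return cv2.projectPoints(np.asarray(P,float).reshape(-1,3),s.rv,s.t,s.K,s.d)[0].reshape(-1,2)
    def plane(s,uv,z):
        n=cv2.undistortPoints(np.asarray(uv,float).reshape(-1,1,2),s.K,s.d).reshape(-1,2)
        D=np.c_[n,np.ones(len(n))]@s.R.T
        return s.e+D*((z-s.e[2])/D[:,2])[:,None]
def box(x0,x1,y0,y1,z0,z1): return np.array([[x,y,z] for x in(x0,x1) for y in(y0,y1) for z in(z0,z1)])
def cyl(c,ax,r,h):  # c centre, axis idx, half h
    a=np.linspace(0,2*np.pi,24,endpoint=False);o=[i for i in range(3) if i!=ax];P=[]
    for s in(-h,h):
        q=np.zeros((24,3));q[:,ax]=s;q[:,o[0]]=r*np.cos(a);q[:,o[1]]=r*np.sin(a);P.append(q+c)
    return np.vstack(P)
PARTS={"valve_block":[box(-.032,.032,-.022,.022,0,.026),box(-.021,.021,-.007,.007,.026,.049)],
"lever":[cyl([0,0,.022],1,.022,.015),box(-.110,0,-.006,.006,.016,.036),np.vstack([box(-.111,-.109,-.006,.006,.016,.036),cyl([-.154,0,.015],0,.009,.001)]),cyl([-.195,0,.015],0,.015,.041)],
"tray":[box(-.165,.165,-.1,.1,0,.014)],"board":[box(-.13,.13,-.085,.085,0,.012)]}
SC=4
def mask(cam,parts,x,y,z,yaw):
    Rz=R.from_euler('z',yaw).as_matrix();m=np.zeros((480*SC,640*SC),np.uint8)
    for q in parts:
        uv=cam.proj(q@Rz.T+[x,y,z])*SC+SC/2-.5
        cv2.fillConvexPoly(m,cv2.convexHull(uv.astype(np.float32)).round().astype(np.int32),1)
    return m
def fit(views,parts,x,y,z,yaw):
    up=[(c,cv2.resize(g.astype(np.uint8),None,fx=SC,fy=SC,interpolation=cv2.INTER_NEAREST)) for c,g in views]
    def cost(v):
        s=0
        for c,g in up:
            m=mask(c,parts,v[0]/1000,v[1]/1000,z,v[2]/50); s+=1-(m&g).sum()/max(1,(m|g).sum())
        return s/len(up)
    v0=np.array([x*1000,y*1000,yaw*50])
    r=minimize(cost,v0,method='Nelder-Mead',options=dict(initial_simplex=v0+np.vstack([np.zeros(3),np.diag([6,6,6])]),xatol=.05,fatol=1e-4))
    return np.array([r.x[0]/1000,r.x[1]/1000,r.x[2]/50]),1-r.fun
E
python3 - <<'E'
from workcell import bot
import pickle
from h import *
ps=[bot.camera("top"),bot.camera("scene")]
out={}
for i,p in enumerate(ps):
    c=Cam(p)
    for n in["valve_block","lever","parts_tray","board","filler","fork","pivot_pin"]:
        try: r=bot.trace(n,p)
        except Exception as e: print(n,e); continue
        out[i,n]=r
        for q in r[:5]: print(i,n,round(q["confidence"],2),np.round(q["rect"],1),np.round(c.plane([q["rect"][:2]],.02)[0],3))
pickle.dump((ps,out),open("d.pkl","wb"))
print(bot.get_obs()["clock"])
im=ps[0]["img"];cv2.imwrite("pics/a.png",cv2.resize(im[165:325,175:475],None,fx=2.6,fy=2.6,interpolation=cv2.INTER_CUBIC)[:,:,::-1])
im=ps[1]["img"];cv2.imwrite("pics/b.png",cv2.resize(im[225:345,240:400],None,fx=5,fy=5,interpolation=cv2.INTER_CUBIC)[:,:,::-1])
E
```

```text
0 valve_block 0.84 [488.5 202.5  23.7  22.2] [ 0.643 -0.541  0.02 ]
0 valve_block 0.75 [418.2 236.9  24.5  23.8] [ 0.538 -0.315  0.02 ]
0 valve_block 0.67 [477.7 241.8  16.2  24.8] [ 0.52  -0.502  0.02 ]
0 valve_block 0.61 [480.3 277.2  21.   16.2] [ 0.409 -0.507  0.02 ]
0 lever 0.86 [215.8 261.4  22.4  82.3] [0.472 0.319 0.02 ]
0 parts_tray 0.86 [218.8 259.5  82.4 118. ] [0.478 0.31  0.02 ]
0 board 0.73 [419.  255.2  65.2  93.9] [ 0.481 -0.316  0.02 ]
0 board 0.66 [320.1 217.7  50.2  93.9] [ 0.604 -0.01   0.02 ]
0 filler 0.82 [320.9 220.4  45.3  91.1] [ 0.595 -0.012  0.02 ]
0 fork 0.92 [320.7 216.6  48.   94.6] [ 0.607 -0.012  0.02 ]
0 fork 0.28 [418.5 234.7  25.8  24.4] [ 0.545 -0.316  0.02 ]
0 pivot_pin 0.33 [323.  220.2  46.   89. ] [ 0.596 -0.019  0.02 ]
1 valve_block 0.81 [245.6 199.1  25.1  31. ] [ 0.54  -0.322  0.02 ]
1 valve_block 0.64 [232.1 139.4  25.3  25.7] [ 0.423 -0.498  0.02 ]
1 lever 0.65 [349.  201.4  24.7  23.1] [ 0.364 -0.119  0.02 ]
1 lever 0.64 [465.6 339.6  91.3  76.9] [0.476 0.322 0.02 ]
1 lever 0.19 [323.7 284.4 110.4  96.7] [ 0.588 -0.006  0.02 ]
1 parts_tray 0.98 [460.8 345.8 161.9 146.3] [0.495 0.322 0.02 ]
1 board 0.68 [261.4 194.  107.8  92.4] [ 0.501 -0.304  0.02 ]
1 board 0.34 [465.5 339.7  89.3  70.8] [0.476 0.322 0.02 ]
1 board 0.17 [460.1 344.9 165.9 148. ] [0.494 0.32  0.02 ]
1 filler 0.9 [325.1 283.3 115.9  96.6] [ 0.583 -0.005  0.02 ]
1 fork 0.59 [321.9 283.9 111.8  94.1] [ 0.59 -0.01  0.02]
1 pivot_pin 0.76 [450.4 400.7  26.7  26.4] [0.612 0.376 0.02 ]
1 pivot_pin 0.56 [350.3 200.5  24.6  27.2] [ 0.359 -0.119  0.02 ]
1 pivot_pin 0.45 [464.8 341.4  90.2  70.3] [0.48  0.323 0.02 ]
0.9
```

View pics/a.png

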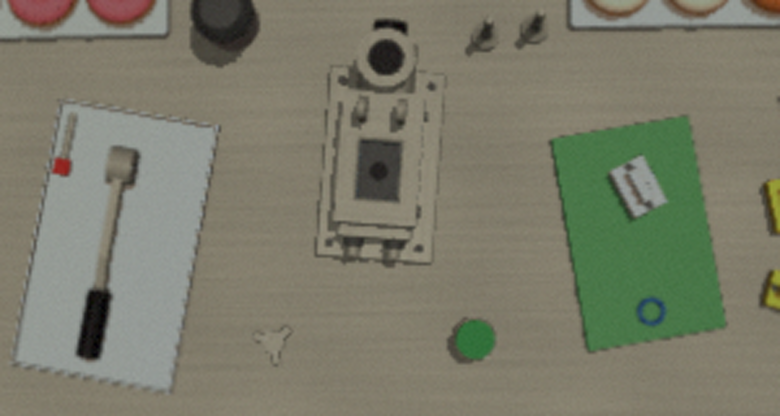

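View pics/b.png

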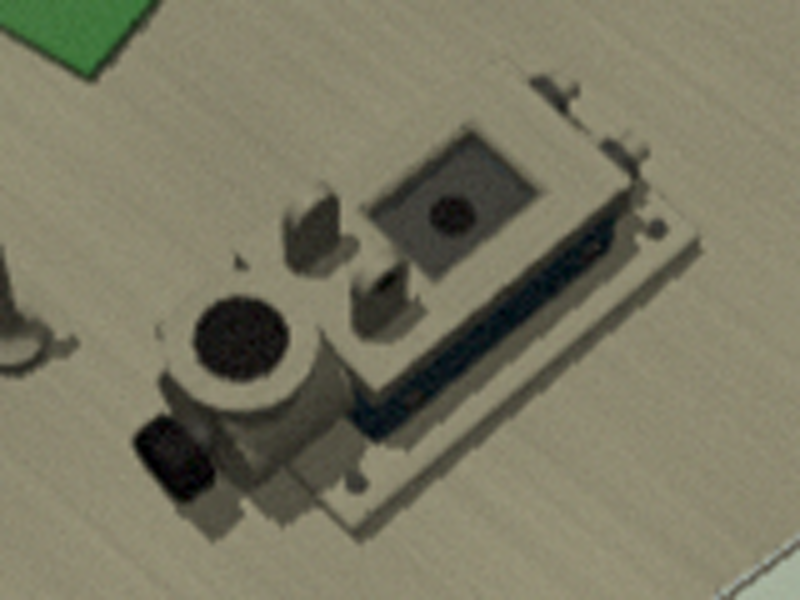

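```bash
cat > seg.py <<'E'
from h import *
import pickle
ps,out=pickle.load(open("d.pkl","rb"))
cams=[Cam(p) for p in ps]
I=[p["img"].astype(int) for p in ps]
def near(uv,r):
    yy,xx=np.mgrid[:480,:640]; return np.hypot(xx-uv[0],yy-uv[1])<r
E
python3 - <<'E'
from seg import *
# block: non-green within window over board
mk=[]
for i,uv in((0,(420,237)),(1,(246,198))):
    im=I[i]; g=(im[...,1]-im[...,0]>22)
    m=near(uv,22 if i else 19)&~g
    n,l,s,_=cv2.connectedComponentsWithStats(m.astype(np.uint8))
    k=1+np.argmax(s[1:,4]); mk.append(l==k); print(s[k])
    vis=im.astype(np.uint8).copy(); e=cv2.resize(vis[uv[1]-30:uv[1]+30,uv[0]-40:uv[0]+40],None,fx=8,fy=8,interpolation=cv2.INTER_NEAREST)
    cn,_=cv2.findContours(cv2.resize(mk[-1][uv[1]-30:uv[1]+30,uv[0]-40:uv[0]+40].astype(np.uint8),None,fx=8,fy=8,interpolation=cv2.INTER_NEAREST),0,2)
    cv2.drawContours(e,cn,-1,(255,0,0),1); cv2.imwrite(f"pics/blk{i}.png",e[:,:,::-1])
for nm,v in(("both",[0,1]),("top",[0]),("scene",[1])):
  for y0 in(.3,-.3,1.):
    r=fit([(cams[k],mk[k]) for k in v],PARTS["valve_block"],.538,-.317,.012,y0); print("block",nm,np.round(r[0],4),round(r[1],3))
lv=[next(q["region"] for q in out[i,"lever"] if np.hypot(q["rect"][0]-u[0],q["rect"][1]-u[1])<30) for i,u in((0,(216,261)),(1,(466,340)))]
for nm,v in(("both",[0,1]),("top",[0]),("scene",[1])):
    r=fit([(cams[k],lv[k]) for k in v],PARTS["lever"],.566,.31,.003,-.1); print("lever",nm,np.round(r[0],4),round(r[1],3))
for nm,k in(("parts_tray","tray"),("board","board")):
    r=fit([(cams[i],out[i,nm][0]["region"]) for i in(0,1)],PARTS[k],.478,.31 if k=="tray" else -.31,0,-.1 if k=="tray" else .1); print(nm,r)
# pocket zoom
for i,uv in((0,(320,230)),(1,(331,268))):
    e=I[i].astype(np.uint8)[uv[1]-25:uv[1]+25,uv[0]-30:uv[0]+30]
    cv2.imwrite(f"pics/pk{i}.png",cv2.resize(e,None,fx=12,fy=12,interpolation=cv2.INTER_NEAREST)[:,:,::-1])
E
```

```text
[409 225  23  24 328]
[234 186  25  28 490]
block both [ 0.54   -0.3177  0.4716] 0.914
block both [ 0.5404 -0.3175  0.464 ] 0.916
block both [ 0.5398 -0.3177  0.4682] 0.915
block top [ 0.5391 -0.319   0.4738] 0.944
block top [ 0.5395 -0.3188  0.4791] 0.945
block top [ 0.5393 -0.3188  0.4596] 0.945
block scene [ 0.5423 -0.3163  0.4771] 0.927
block scene [ 0.5423 -0.3163  0.4779] 0.928
block scene [ 0.5422 -0.3163  0.48  ] 0.926
lever both [ 0.5784  0.3011 -0.1841] 0.881
lever top [ 0.5767  0.3012 -0.174 ] 0.863
lever scene [ 0.5795  0.3008 -0.1876] 0.936
parts_tray (array([ 0.48249287,  0.31383907, -0.18797024]), np.float64(0.8643499849762195))
board (array([ 0.48637371, -0.31996542,  0.1582433 ]), np.float64(0.8840371230625588))
```

View pics/blk0.png

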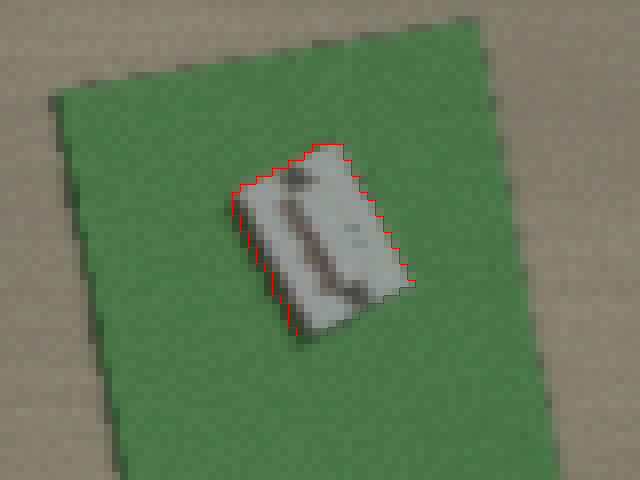

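View pics/blk1.png

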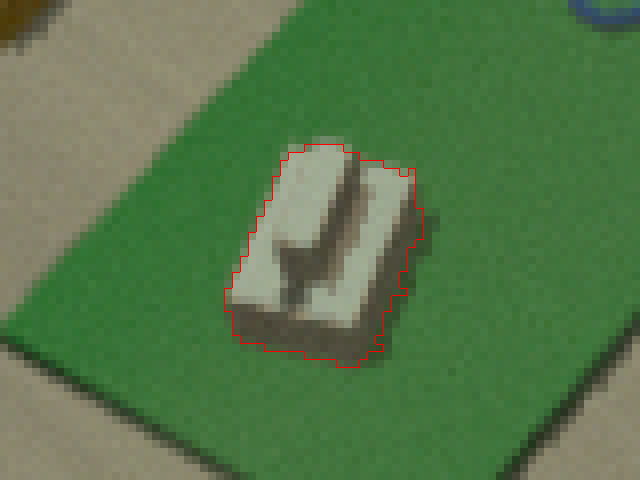

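View pics/pk0.png

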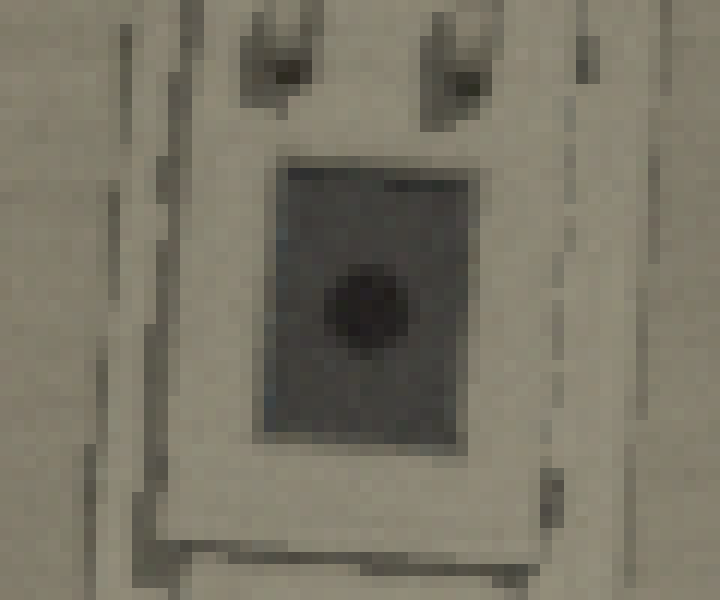

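View pics/pk1.png

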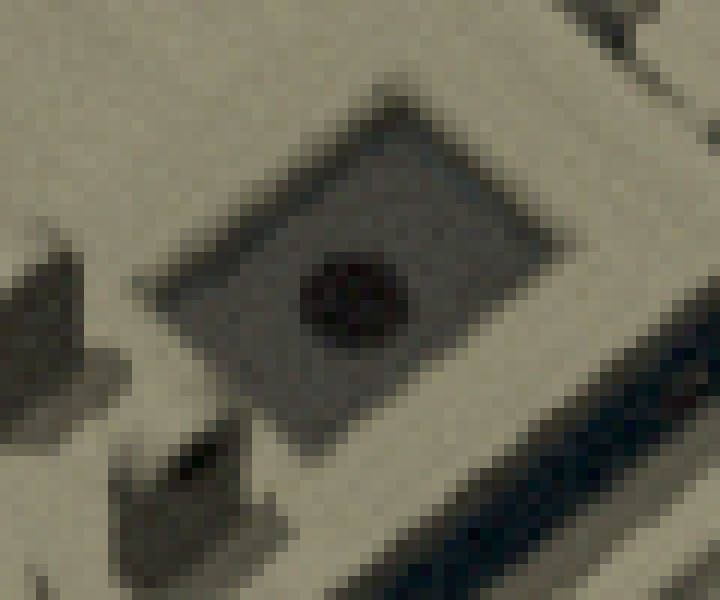

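```bash
python3 - <<'E'
from seg import *
mk=[]
for i,uv in((0,(320,230)),(1,(330,267))):
    g=I[i].sum(2)/3
    for t in(90,100):
        yy,xx=np.mgrid[:480,:640]
        m=near(uv,14 if i==0 else 20)&(g<t)
        n,l,s,_=cv2.connectedComponentsWithStats(m.astype(np.uint8),connectivity=4);k=1+np.argmax(s[1:,4]);m=(l==k)
        print(i,t,s[k],cv2.minAreaRect(np.argwhere(m)[:,::-1].astype(np.float32)))
        for z in(.077,.08):
            r=fit([(cams[i],m)],[box(-.034,.034,-.024,.024,z,z+.0001)],.58,-.01,0,-.06);print(z,np.round(r[0],4),round(r[1],3))
        mk.append(m)
print(fit([(cams[0],mk[1]),(cams[1],mk[3])],[box(-.034,.034,-.024,.024,.077,.0771)],.58,-.01,0,-.06))
print("disc",cams[0].plane([(320.1,230.3)],.064),cams[1].plane([(330.1,267.75)],.064))
# plate corners top crop a /2.6
a=np.array([(333,66),(445,75),(431,264),(316,254)])/2.6+[175,165]-.3
P=cams[0].plane(a,.01);print(P,P.mean(0),[np.linalg.norm(P[k]-P[k-1]) for k in range(4)])
b=np.array([(700,240),(360,530)])/5+[240,225]-.4
print(cams[1].plane(b,.01))
E
```

```text
0 90 [312 218  18  25 388] ((320.24310302734375, 229.88121032714844), (16.661149978637695, 23.598915100097656), 3.012787342071533)
0.077 [ 0.5615 -0.0114 -0.0789] 0.938
0.08 [ 0.5613 -0.0116 -0.0819] 0.938
0 100 [311 218  19  25 409] ((320.2412109375, 229.86468505859375), (17.180015563964844, 23.775915145874023), 4.39870548248291)
0.077 [ 0.5612 -0.0118 -0.0675] 0.904
0.08 [ 0.5613 -0.012  -0.1392] 0.898
1 90 [312 250  36  35 595] ((327.45123291015625, 266.93902587890625), (20.77111053466797, 35.451446533203125), 51.34019470214844)
0.077 [ 0.5634 -0.0094 -0.0916] 0.895
0.08 [ 0.565  -0.0084 -0.0814] 0.897
1 100 [312 250  37  35 643] ((327.6319580078125, 266.8031005859375), (21.11456298828125, 36.28071975708008), 50.52754211425781)
0.077 [ 0.563  -0.0095 -0.1052] 0.856
0.08 [ 0.5649 -0.0087 -0.0917] 0.862
(array([ 0.56289009, -0.01069013, -0.08334222]), np.float64(0.867974257615213))
disc [[ 0.5611641  -0.01090958  0.064     ]] [[ 0.56290952 -0.00922865  0.064     ]]
[[ 0.69348426  0.04371259  0.01      ]
 [ 0.67996739 -0.09213891  0.01      ]
 [ 0.45141714 -0.07120137  0.01      ]
 [ 0.46565068  0.0670723   0.01      ]] [ 0.57262987 -0.01313885  0.01      ] [np.float64(0.229027982044272), np.float64(0.1365222910146667), np.float64(0.2295072913480667), np.float64(0.13900432404272964)]
[[0.46839836 0.06919656 0.01      ]
 [0.69047486 0.0497349  0.01      ]]
```

```bash
cat > to.py <<'E'
import sys
from workcell import bot
from h import *
# usage: to.py x y z az(tool-y azimuth)  -> remaining units in tool axes (after turn)
o=bot.get_obs(); M=R.from_quat(o["tool_rot"]).as_matrix(); p=o["eef_pos"]
az=np.arctan2(M[1,1],M[0,1])
print("clk",round(o["clock"],2),"tcp",np.round(p,4),"az",round(az,4),"tilt(zx,zy)",np.round(M[:2,2],4),"q",np.round(o["joint_pos"],2),"F",np.round(o["ft_force"],1),"w",round(o["grip_width"],4))
if len(sys.argv)>4:
    t=np.array(list(map(float,sys.argv[1:4])));a=float(sys.argv[4])
    y=np.array([np.cos(a),np.sin(a),0]);z=np.array([0,0,-1.]);x=np.cross(y,z)
    T=np.c_[x,y,z]; rv=R.from_matrix(M.T@T).as_rotvec()
    print("turn units (tool axes)",np.round(rv/.15,3)," shift units now-axes",np.round(M.T@(t-p)/.025,3)," after-turn axes",np.round(T.T@(t-p)/.025,3))
E
python3 -m handwheel '[{"az":-0.93},{"az":-0.93},{"az":-0.93},{"az":-0.93},{"az":-0.93},{}]' 1
python3 to.py .5408 -.3176 .2 2.041
```

```text
clk 0.9 tcp [0.1134 0.487  0.2291] az 1.342 tilt(zx,zy) [-0.  0.] q [1.34 0.24 0.   1.34 0.   1.57] F [-0.6  0.8 -0.7] w 0.0856
turn units (tool axes) [ 0.   -0.   -4.66]  shift units now-axes [-23.95  -27.467   1.163]  after-turn axes [ -0.66  -36.436   1.165]invalid input
```

```bash

python3 -m handwheel '[{"az":-0.93},{"az":-0.93},{"az":-0.93},{"az":-0.93},{"az":-0.93},{"az":0}]' 1 || python3 -m handwheel '[{"dx":0,"dy":0,"dz":0,"ax":0,"ay":0,"az":-0.93},{"dx":0,"dy":0,"dz":0,"ax":0,"ay":0,"az":-0.93},{"dx":0,"dy":0,"dz":0,"ax":0,"ay":0,"az":-0.93},{"dx":0,"dy":0,"dz":0,"ax":0,"ay":0,"az":-0.93},{"dx":0,"dy":0,"dz":0,"ax":0,"ay":0,"az":-0.93}]' 1
python3 to.py .5408 -.3176 .2 2.041
```

```text
clock: 1.4
eef_pos: [0.1134, 0.487, 0.2291]
tool_rot: [-0.235, 0.972, -0.0, 0.0]
ft_force: [-0.6, 1.3, -0.0]
grip_width: 0.0856
clk 1.4 tcp [0.1134 0.487  0.2291] az 2.0453 tilt(zx,zy) [0. 0.] q [ 1.34  0.24  0.01  1.34 -0.    0.87] F [-0.6  1.3 -0. ] w 0.0856
turn units (tool axes) [-0.     0.     0.028]  shift units now-axes [ -0.504 -36.439   1.165]  after-turn axes [ -0.659 -36.436   1.164]invalid input
```

```bash

python3 -m handwheel '[{"dx":0,"dy":-1,"dz":0,"ax":0,"ay":0,"az":0},{"dx":0,"dy":-1,"dz":0,"ax":0,"ay":0,"az":0},{"dx":0,"dy":-1,"dz":0,"ax":0,"ay":0,"az":0},{"dx":0,"dy":-1,"dz":0,"ax":0,"ay":0,"az":0},{"dx":0,"dy":-1,"dz":0,"ax":0,"ay":0,"az":0},{"dx":0,"dy":-1,"dz":0,"ax":0,"ay":0,"az":0},{"dx":0,"dy":-1,"dz":0,"ax":0,"ay":0,"az":0},{"dx":0,"dy":-1,"dz":0,"ax":0,"ay":0,"az":0},{"dx":0,"dy":-1,"dz":0,"ax":0,"ay":0,"az":0},{"dx":0,"dy":-1,"dz":0,"ax":0,"ay":0,"az":0},{"dx":0,"dy":-1,"dz":0,"ax":0,"ay":0,"az":0},{"dx":0,"dy":-1,"dz":0,"ax":0,"ay":0,"az":0}]' 1
python3 -m handwheel '[{"dx":0,"dy":-1,"dz":0,"ax":0,"ay":0,"az":0},{"dx":0,"dy":-1,"dz":0,"ax":0,"ay":0,"az":0},{"dx":0,"dy":-1,"dz":0,"ax":0,"ay":0,"az":0},{"dx":0,"dy":-1,"dz":0,"ax":0,"ay":0,"az":0},{"dx":0,"dy":-1,"dz":0,"ax":0,"ay":0,"az":0},{"dx":0,"dy":-1,"dz":0,"ax":0,"ay":0,"az":0},{"dx":0,"dy":-1,"dz":0,"ax":0,"ay":0,"az":0},{"dx":0,"dy":-1,"dz":0,"ax":0,"ay":0,"az":0},{"dx":0,"dy":-1,"dz":0,"ax":0,"ay":0,"az":0},{"dx":0,"dy":-1,"dz":0,"ax":0,"ay":0,"az":0},{"dx":0,"dy":-1,"dz":0,"ax":0,"ay":0,"az":0},{"dx":0,"dy":-1,"dz":0,"ax":0,"ay":0,"az":0}]' 1
python3 -m handwheel '[{"dx":0,"dy":-1,"dz":0,"ax":0,"ay":0,"az":0},{"dx":0,"dy":-1,"dz":0,"ax":0,"ay":0,"az":0},{"dx":0,"dy":-1,"dz":0,"ax":0,"ay":0,"az":0},{"dx":0,"dy":-1,"dz":0,"ax":0,"ay":0,"az":0},{"dx":0,"dy":-1,"dz":0,"ax":0,"ay":0,"az":0},{"dx":0,"dy":-1,"dz":0,"ax":0,"ay":0,"az":0},{"dx":0,"dy":-1,"dz":0,"ax":0,"ay":0,"az":0},{"dx":0,"dy":-1,"dz":0,"ax":0,"ay":0,"az":0},{"dx":0,"dy":-1,"dz":0,"ax":0,"ay":0,"az":0},{"dx":0,"dy":-1,"dz":0,"ax":0,"ay":0,"az":0},{"dx":0,"dy":-1,"dz":0,"ax":0,"ay":0,"az":0}]' 1
python3 to.py .5408 -.3176 .055 2.041
```

```text
clock: 2.6
eef_pos: [0.2493, 0.2185, 0.2293]
tool_rot: [-0.232, 0.973, 0.0, 0.0]
ft_force: [0.9, -0.3, 0.3]
grip_width: 0.0853
clock: 3.8
eef_pos: [0.3848, -0.0494, 0.2293]
tool_rot: [-0.232, 0.973, -0.0, 0.0]
ft_force: [-0.2, 0.5, 0.9]
grip_width: 0.0856
clock: 4.9
eef_pos: [0.5091, -0.2946, 0.229]
tool_rot: [-0.232, 0.973, 0.0, 0.0]
ft_force: [-0.3, 1.3, 0.2]
grip_width: 0.0853
clk 4.9 tcp [ 0.5091 -0.2946  0.229 ] az 2.0394 tilt(zx,zy) [-0.      0.0001] q [-0.52  0.42  0.26  1.41  0.   -0.99] F [-0.3  1.3  0.2] w 0.0853
turn units (tool axes) [ 0.     0.    -0.011]  shift units now-axes [-0.717 -1.394  6.96 ]  after-turn axes [-0.715 -1.395  6.96 ]
```

```bash

python3 -m handwheel '[{"dx":-0.36,"dy":-0.7,"dz":0,"ax":0,"ay":0,"az":0},{"dx":-0.36,"dy":-0.7,"dz":0,"ax":0,"ay":0,"az":0},{"dx":0,"dy":0,"dz":1,"ax":0,"ay":0,"az":0},{"dx":0,"dy":0,"dz":1,"ax":0,"ay":0,"az":0},{"dx":0,"dy":0,"dz":1,"ax":0,"ay":0,"az":0},{"dx":0,"dy":0,"dz":1,"ax":0,"ay":0,"az":0},{"dx":0,"dy":0,"dz":0.8,"ax":0,"ay":0,"az":0},{"dx":0,"dy":0,"dz":0.7,"ax":0,"ay":0,"az":0},{"dx":0,"dy":0,"dz":0.5,"ax":0,"ay":0,"az":0},{"dx":0,"dy":0,"dz":0,"ax":0,"ay":0,"az":0}]' 1
python3 to.py .5408 -.3176 .060 2.041
python3 - <<'E'
from workcell import bot
import cv2
p=bot.camera("scene"); cv2.imwrite("pics/c1.png",cv2.resize(p["img"][120:270,160:360],None,fx=4,fy=4,interpolation=cv2.INTER_CUBIC)[:,:,::-1])
E
```

```text
clock: 5.9
eef_pos: [0.5392, -0.316, 0.0768]
tool_rot: [-0.232, 0.973, 0.001, -0.002]
ft_force: [-1.0, 0.4, -0.3]
grip_width: 0.0855
clk 5.9 tcp [ 0.5392 -0.316   0.0768] az 2.0395 tilt(zx,zy) [-0.0037  0.0022] q [-0.53  0.59  0.12  1.11 -0.   -1.  ] F [-1.   0.4 -0.3] w 0.0855
turn units (tool axes) [ 0.024 -0.016 -0.01 ]  shift units now-axes [-0.03  -0.09   0.673]  after-turn axes [-0.028 -0.087  0.674]
```

View pics/c1.png

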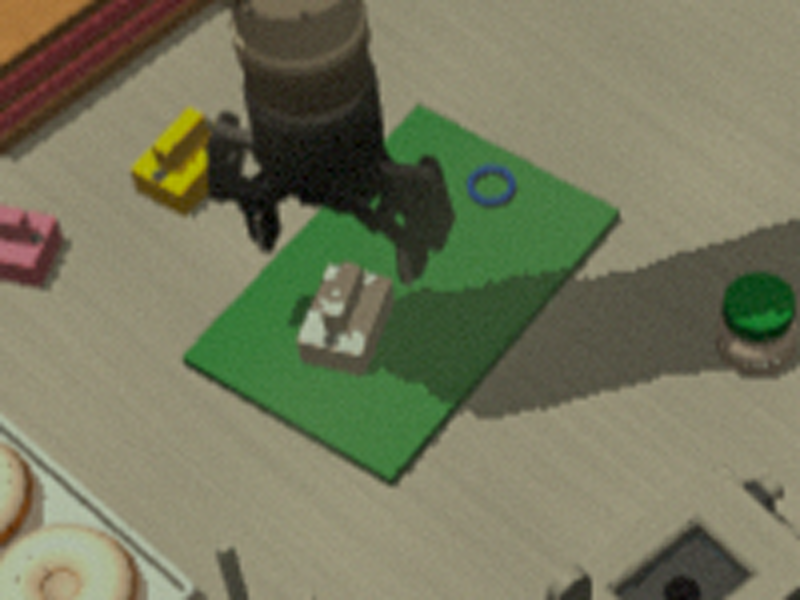

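The scene crop shows the open fingers on either side of the white block's rib, at about (265,245) and (410,270). I'll check how it settled, then lower.

```bash

python3 to.py .5408 -.3176 .060 2.041
python3 -m handwheel '[{"dx":0,"dy":-0.05,"dz":0.3,"ax":0,"ay":0,"az":0},{"dx":0,"dy":0,"dz":0.15,"ax":0,"ay":0,"az":0},{"dx":0,"dy":0,"dz":0,"ax":0,"ay":0,"az":0},{"dx":0,"dy":0,"dz":0,"ax":0,"ay":0,"az":0}]' 1
python3 to.py .5408 -.3176 .060 2.041
```

```text
clk 5.95 tcp [ 0.54   -0.3165  0.0783] az 2.0395 tilt(zx,zy) [-0.0017  0.001 ] q [-0.53  0.59  0.13  1.11 -0.   -1.  ] F [-0.1 -0.6 -0.6] w 0.0857
turn units (tool axes) [ 0.011 -0.007 -0.01 ]  shift units now-axes [-0.009 -0.055  0.733]  after-turn axes [-0.008 -0.054  0.733]
clock: 6.35
eef_pos: [0.5412, -0.318, 0.0682]
tool_rot: [-0.232, 0.973, -0.0, 0.0]
ft_force: [0.1, -0.1, -0.3]
grip_width: 0.0857
clk 6.35 tcp [ 0.5412 -0.318   0.0682] az 2.0395 tilt(zx,zy) [ 0.0004 -0.0002] q [-0.53  0.6   0.12  1.09  0.   -1.  ] F [ 0.1 -0.1 -0.3] w 0.0857
turn units (tool axes) [-0.002  0.002 -0.01 ]  shift units now-axes [0.009 0.021 0.326]  after-turn axes [0.009 0.021 0.326]
```

```bash

python3 -m handwheel '[{"dx":0,"dy":0,"dz":0.31,"ax":0,"ay":0,"az":0},{"dx":0,"dy":0,"dz":0,"ax":0,"ay":0,"az":0},{"dx":0,"dy":0,"dz":0,"ax":0,"ay":0,"az":0}]' 1
python3 -m handwheel '[{"dx":0,"dy":0,"dz":0,"ax":0,"ay":0,"az":0},{"dx":0,"dy":0,"dz":0,"ax":0,"ay":0,"az":0},{"dx":0,"dy":0,"dz":0,"ax":0,"ay":0,"az":0},{"dx":0,"dy":0,"dz":0,"ax":0,"ay":0,"az":0},{"dx":0,"dy":0,"dz":0,"ax":0,"ay":0,"az":0},{"dx":0,"dy":0,"dz":0,"ax":0,"ay":0,"az":0},{"dx":0,"dy":0,"dz":0,"ax":0,"ay":0,"az":0},{"dx":0,"dy":0,"dz":0,"ax":0,"ay":0,"az":0},{"dx":0,"dy":0,"dz":0,"ax":0,"ay":0,"az":0},{"dx":0,"dy":0,"dz":0,"ax":0,"ay":0,"az":0}]' -1
python3 to.py .5408 -.3176 .060 2.041
```

```text
clock: 6.65
eef_pos: [0.5408, -0.3177, 0.0597]
tool_rot: [-0.232, 0.973, 0.0, -0.0]
ft_force: [-0.2, -0.2, -0.0]
grip_width: 0.0855
clock: 7.65
eef_pos: [0.5411, -0.3179, 0.0601]
tool_rot: [-0.232, 0.973, -0.0, 0.0]
ft_force: [0.7, 0.4, 0.2]
grip_width: 0.0
clk 7.65 tcp [ 0.5411 -0.3179  0.0601] az 2.0395 tilt(zx,zy) [ 0. -0.] q [-0.53  0.6   0.11  1.07  0.   -1.  ] F [0.7 0.4 0.2] w 0.0
turn units (tool axes) [-0.    0.   -0.01]  shift units now-axes [0.006 0.016 0.004]  after-turn axes [0.006 0.016 0.004]
```

```bash

python3 - <<'E'
from workcell import bot
import cv2
p=bot.camera("scene"); cv2.imwrite("pics/c2.png",cv2.resize(p["img"][140:240,180:320],None,fx=5.6,fy=5.6,interpolation=cv2.INTER_CUBIC)[:,:,::-1])
p=bot.camera("top"); cv2.imwrite("pics/c3.png",cv2.resize(p["img"][190:310,350:500],None,fx=5,fy=5,interpolation=cv2.INTER_CUBIC)[:,:,::-1])
E
```

```text
(no output)
```

View pics/c2.png

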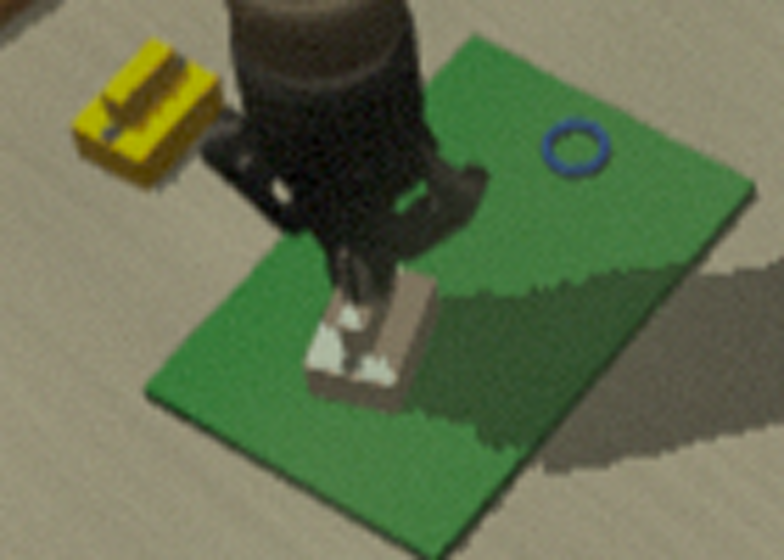

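View pics/c3.png

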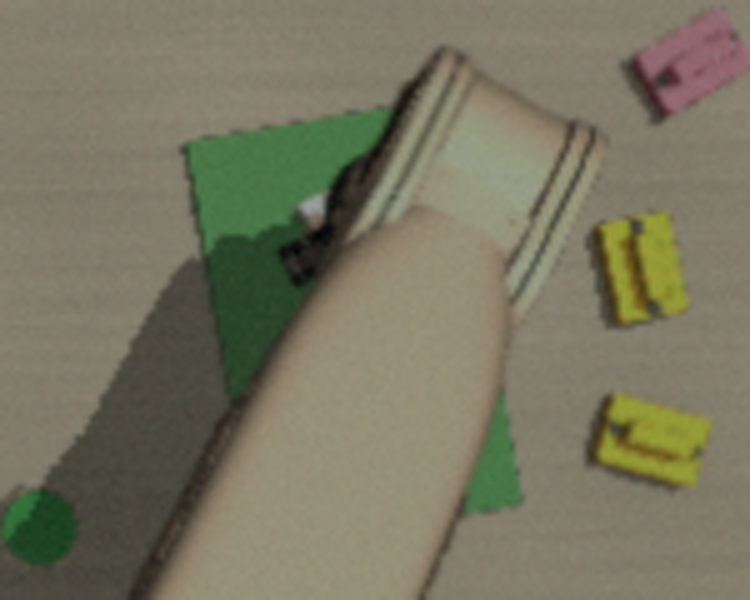

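The scene crop shows the jaws shut, with the tips at about (365,295), at the far part of the block's rib. The reported width is 0, so the rib may not be between the pads. I'll project the TCP and tip into the picture to check.

```bash

python3 - <<'E'
from workcell import bot
from h import *
p=bot.camera("scene");c=Cam(p);o=bot.get_obs()
e=cv2.resize(p["img"][150:230,200:300],None,fx=8,fy=8,interpolation=cv2.INTER_CUBIC)
pr=lambda P:((c.proj(P)-[200,150]+.5)*8).round().astype(int)
t=o["eef_pos"];print(t,o["grip_width"])
for q,col in((t,(255,0,0)),(t-[0,0,.019],(0,255,255))):
    cv2.circle(e,tuple(pr([q])[0].tolist()),4,col,-1)
Rz=R.from_euler('z',.471).as_matrix()
for (pp,x,y) in ((PARTS["valve_block"],.5422,-.3163),):
    for b in pp:
        h=cv2.convexHull(pr(b@Rz.T+[x,y,.012])); cv2.polylines(e,[h],True,(255,0,255),1)
cv2.imwrite("pics/c4.png",e[:,:,::-1])
E
```

```text
[ 0.54108053 -0.3178708   0.0600818 ] 1.2831572843901891e-05
```

View pics/c4.png

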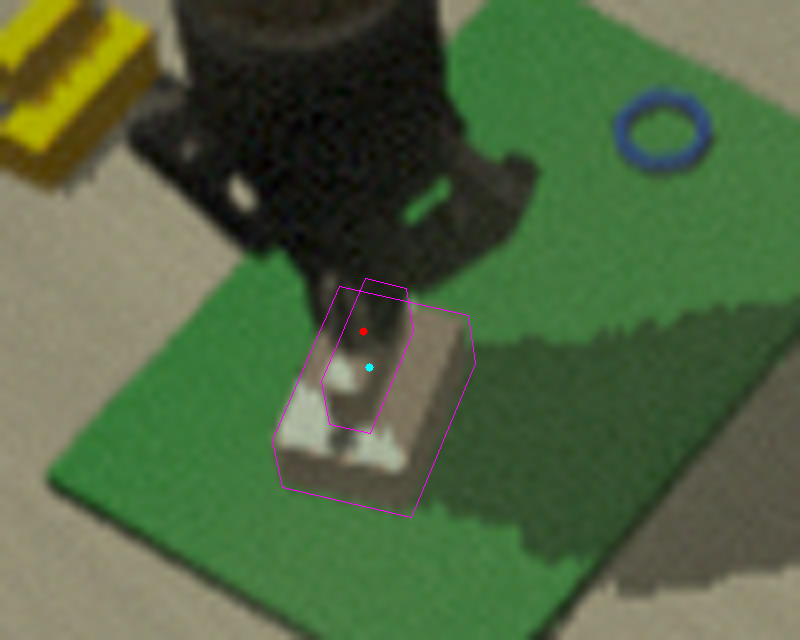

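```bash

python3 - <<'E'
from workcell import bot
from h import *
p=bot.camera("scene")
e=p["img"][172:212,225:270]; e=np.clip(e.astype(float)*1.8,0,255).astype(np.uint8)
cv2.imwrite("pics/c5.png",cv2.resize(e,None,fx=14,fy=14,interpolation=cv2.INTER_CUBIC)[:,:,::-1])
E
```

```text
(no output)
```

View pics/c5.png

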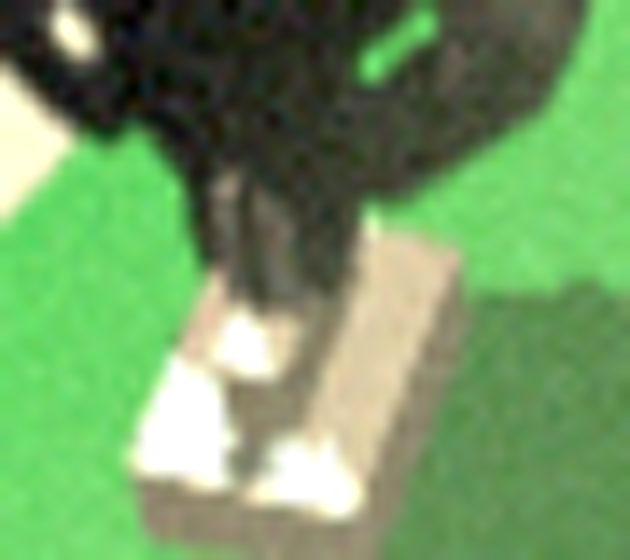

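```bash

python3 - <<'E'
from workcell import bot
from h import *
p=bot.camera("scene");c=Cam(p);o=bot.get_obs()
M=R.from_quat(o["tool_rot"]).as_matrix();t=o["eef_pos"]
e=np.clip(p["img"][162:217,220:275].astype(float)*1.8,0,255).astype(np.uint8)
e=cv2.resize(e,None,fx=11,fy=11,interpolation=cv2.INTER_CUBIC)
for d,col in((.019,(0,0,255)),(.0,(255,0,0)),(.006,(255,255,0))):
    b=box(-.011,.011,-.012,.012,d-.02,d)@M.T+t
    h=cv2.convexHull(((c.proj(b)-[220,162]+.5)*11).round().astype(int)); cv2.polylines(e,[h],True,col,1)
cv2.imwrite("pics/c6.png",e[:,:,::-1])
E
```

```text
(no output)
```

View pics/c6.png

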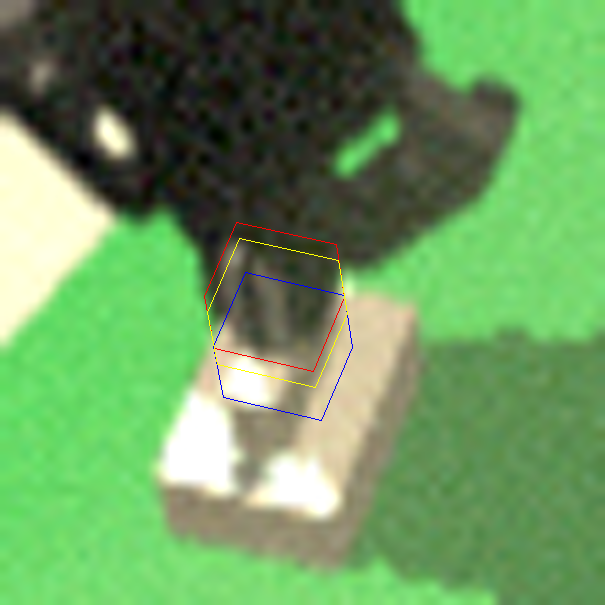

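The visible fingertips sit about level with the TCP rather than 19 mm ahead of it, so the jaws closed above the rib. I'll find the actual tip height with a gentle 1 mm touch on the rib top.

```bash

for i in 1; do python3 -m handwheel '[{"dx":0,"dy":0,"dz":0.04,"ax":0,"ay":0,"az":0},{"dx":0,"dy":0,"dz":0,"ax":0,"ay":0,"az":0}]' | sed -n '2p;4p'; done
python3 -m handwheel '[{"dx":0,"dy":0,"dz":0.04,"ax":0,"ay":0,"az":0},{"dx":0,"dy":0,"dz":0,"ax":0,"ay":0,"az":0}]' | sed -n '2p;4p'
python3 -m handwheel '[{"dx":0,"dy":0,"dz":0.04,"ax":0,"ay":0,"az":0},{"dx":0,"dy":0,"dz":0,"ax":0,"ay":0,"az":0}]' | sed -n '2p;4p'
```

```text
eef_pos: [0.541, -0.3178, 0.0589]
ft_force: [-0.0, 0.1, -0.0]
eef_pos: [0.5411, -0.3179, 0.058]
ft_force: [0.0, -0.1, 1.2]
eef_pos: [0.5412, -0.3179, 0.0579]
ft_force: [-1.5, 1.1, 4.1]
```

Contact came at TCP z≈0.058, where the rib top (0.061) should be. So the shut tips are about 3 mm above the reported TCP height, and the grasp has to go about 20 mm deeper. I'll back off, open and go down to TCP ≈0.040, watching the force.

```bash

python3 -m handwheel '[{"dx":0,"dy":0,"dz":-0.5,"ax":0,"ay":0,"az":0},{"dx":0,"dy":0,"dz":0,"ax":0,"ay":0,"az":0},{"dx":0,"dy":0,"dz":0,"ax":0,"ay":0,"az":0},{"dx":0,"dy":0,"dz":0,"ax":0,"ay":0,"az":0},{"dx":0,"dy":0,"dz":0,"ax":0,"ay":0,"az":0},{"dx":0,"dy":0,"dz":0,"ax":0,"ay":0,"az":0},{"dx":0,"dy":0,"dz":0,"ax":0,"ay":0,"az":0},{"dx":0,"dy":0,"dz":0,"ax":0,"ay":0,"az":0}]' 1
python3 - <<'E'
from workcell import bot
from h import *
p=bot.camera("scene");c=Cam(p);o=bot.get_obs()
M=R.from_quat(o["tool_rot"]).as_matrix();t=o["eef_pos"];print(t)
e=np.clip(p["img"][150:217,205:285].astype(float)*1.8,0,255).astype(np.uint8)
e=cv2.resize(e,None,fx=9,fy=9,interpolation=cv2.INTER_CUBIC)
for d,col in((.006,(0,0,255)),(-.016,(255,0,0))):
  for s in(-1,1):
    b=box(-.011,.011,s*.0425,s*.053,d-.02,d)@M.T+t
    h=cv2.convexHull(((c.proj(b)-[205,150]+.5)*9).round().astype(int)); cv2.polylines(e,[h],True,col,1)
cv2.imwrite("pics/c7.png",e[:,:,::-1])
E
```

```text
clock: 9.3
eef_pos: [0.541, -0.3178, 0.0694]
tool_rot: [-0.232, 0.973, 0.0, -0.0]
ft_force: [-0.0, -0.7, 0.2]
grip_width: 0.0854
[ 0.54105997 -0.31784976  0.06949235]
```

View pics/c7.png

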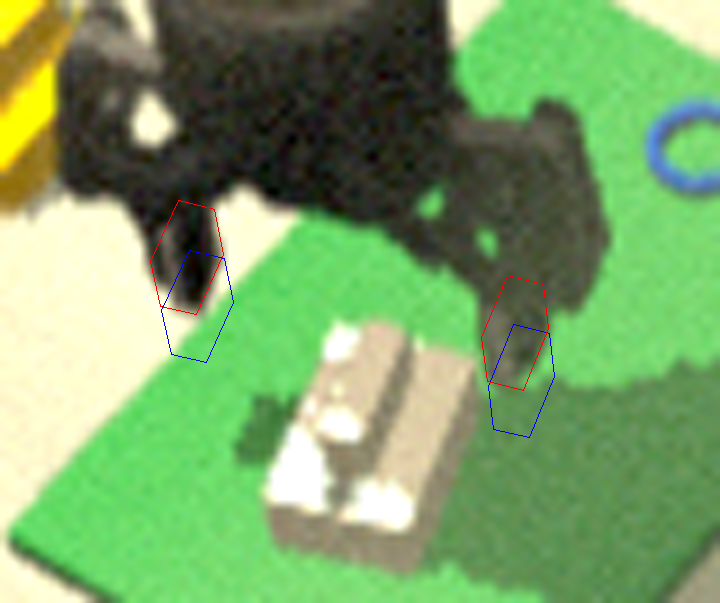

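The picture matches the touch result: the open tips, at (195,305) and (520,380), fit the outline drawn 16 mm above the TCP. I'll lower to 0.040 and close.

```bash

python3 -m handwheel '[{"dx":0,"dy":0,"dz":0.5,"ax":0,"ay":0,"az":0},{"dx":0,"dy":0,"dz":0.4,"ax":0,"ay":0,"az":0},{"dx":0,"dy":0,"dz":0.28,"ax":0,"ay":0,"az":0},{"dx":0,"dy":0,"dz":0,"ax":0,"ay":0,"az":0},{"dx":0,"dy":0,"dz":0,"ax":0,"ay":0,"az":0}]' 1
python3 -m handwheel '[{"dx":0,"dy":0,"dz":0,"ax":0,"ay":0,"az":0},{"dx":0,"dy":0,"dz":0,"ax":0,"ay":0,"az":0},{"dx":0,"dy":0,"dz":0,"ax":0,"ay":0,"az":0},{"dx":0,"dy":0,"dz":0,"ax":0,"ay":0,"az":0},{"dx":0,"dy":0,"dz":0,"ax":0,"ay":0,"az":0},{"dx":0,"dy":0,"dz":0,"ax":0,"ay":0,"az":0},{"dx":0,"dy":0,"dz":0,"ax":0,"ay":0,"az":0},{"dx":0,"dy":0,"dz":0,"ax":0,"ay":0,"az":0}]' -1
```

```text
clock: 9.85
eef_pos: [0.5408, -0.3177, 0.0395]
tool_rot: [-0.232, 0.973, 0.0, -0.0]
ft_force: [0.9, -0.5, 0.6]
grip_width: 0.0852
clock: 10.65
eef_pos: [0.5413, -0.318, 0.0404]
tool_rot: [-0.232, 0.973, -0.0, 0.0]
ft_force: [-0.7, -0.7, 1.9]
grip_width: 0.0129
```

The width is 13 mm, so the rib is held. I'll lift, turn to the pump's yaw and look at how it sits in the grip.

```bash

python3 -m handwheel '[{"dx":0,"dy":0,"dz":-0.3,"ax":0,"ay":0,"az":0},{"dx":0,"dy":0,"dz":-0.7,"ax":0,"ay":0,"az":0},{"dx":0,"dy":0,"dz":-1,"ax":0,"ay":0,"az":0},{"dx":0,"dy":0,"dz":-1,"ax":0,"ay":0,"az":0},{"dx":0,"dy":0,"dz":-1,"ax":0,"ay":0,"az":0},{"dx":0,"dy":0,"dz":-1,"ax":0,"ay":0,"az":0},{"dx":0,"dy":0,"dz":-0.5,"ax":0,"ay":0,"az":0.75},{"dx":0,"dy":0,"dz":0,"ax":0,"ay":0,"az":0.75},{"dx":0,"dy":0,"dz":0,"ax":0,"ay":0,"az":0.75},{"dx":0,"dy":0,"dz":0,"ax":0,"ay":0,"az":0.75},{"dx":0,"dy":0,"dz":0,"ax":0,"ay":0,"az":0.74},{"dx":0,"dy":0,"dz":0,"ax":0,"ay":0,"az":0}]' -1
python3 to.py .5621 -.0103 .17 1.478
```

```text
clock: 11.85
eef_pos: [0.5408, -0.3177, 0.1776]
tool_rot: [0.046, 0.999, 0.0, -0.0]
ft_force: [0.3, 0.5, -0.4]
grip_width: 0.0131
clk 11.85 tcp [ 0.5408 -0.3177  0.1776] az 1.4787 tilt(zx,zy) [-0.0007  0.0005] q [-0.53  0.52  0.28  1.33  0.   -0.44] F [ 0.3  0.5 -0.4] w 0.0131
turn units (tool axes) [ 0.003 -0.005  0.005]  shift units now-axes [ 0.281 12.32   0.308]  after-turn axes [ 0.29  12.32   0.303]
```

```bash

python3 -m handwheel '[{"dx":0,"dy":0.5,"dz":0,"ax":0,"ay":0,"az":0},{"dx":0,"dy":1,"dz":0,"ax":0,"ay":0,"az":0},{"dx":0,"dy":1,"dz":0,"ax":0,"ay":0,"az":0},{"dx":0,"dy":1,"dz":0,"ax":0,"ay":0,"az":0},{"dx":0,"dy":1,"dz":0,"ax":0,"ay":0,"az":0},{"dx":0,"dy":1,"dz":0,"ax":0,"ay":0,"az":0},{"dx":0,"dy":1,"dz":0,"ax":0,"ay":0,"az":0},{"dx":0,"dy":1,"dz":0,"ax":0,"ay":0,"az":0},{"dx":0,"dy":1,"dz":0,"ax":0,"ay":0,"az":0},{"dx":0,"dy":1,"dz":0,"ax":0,"ay":0,"az":0},{"dx":0,"dy":1,"dz":0,"ax":0,"ay":0,"az":0},{"dx":0.1,"dy":1,"dz":0,"ax":0,"ay":0,"az":0}]' -1
python3 -m handwheel '[{"dx":0.19,"dy":0.8,"dz":0,"ax":0,"ay":0,"az":0},{"dx":0,"dy":0,"dz":0,"ax":0,"ay":0,"az":0},{"dx":0,"dy":0,"dz":0,"ax":0,"ay":0,"az":0}]' -1
python3 to.py .5621 -.0103 .17 1.478
cat > look.py <<'E'
import sys
from workcell import bot
from h import *
n=sys.argv[1];px=.5621;py=-.0103;yaw=-.093
dx,dy=(.001,.001)
p=bot.camera("scene");c=Cam(p);o=bot.get_obs();t=o["eef_pos"]
M=R.from_quat(o["tool_rot"]).as_matrix();by=np.arctan2(M[1,1],M[0,1])-np.pi/2
u0,v0,w,h,s=270,205,110,82,7
e=np.clip(p["img"][v0:v0+h,u0:u0+w].astype(float)*1.5,0,255).astype(np.uint8)
e=cv2.resize(e,None,fx=s,fy=s,interpolation=cv2.INTER_CUBIC)
pr=lambda P:((c.proj(P)-[u0,v0]+.5)*s).round().astype(int)
Rz=R.from_euler('z',by).as_matrix();Rp=R.from_euler('z',yaw).as_matrix()
bz=t[2]-.0404+.012
for b in PARTS["valve_block"]:
    cv2.polylines(e,[cv2.convexHull(pr(b@Rz.T+[t[0]+dx,t[1]+dy,bz]))],True,(255,0,255),1)
q=np.array([[-.034,-.024,0],[.034,-.024,0],[.034,.024,0],[-.034,.024,0]])@Rp.T+[px+dx,py+dy,.077]
cv2.polylines(e,[pr(q)],True,(0,255,255),1)
cv2.imwrite(f"pics/{n}.png",e[:,:,::-1])
print("block yaw",by,"bz",bz)
E
python3 look.py l1
```

```text
clock: 13.05
eef_pos: [0.5648, -0.0294, 0.1777]
tool_rot: [0.045, 0.999, 0.0, -0.0]
ft_force: [0.3, 0.5, -1.2]
grip_width: 0.0128
clock: 13.35
eef_pos: [0.5619, -0.0101, 0.1778]
tool_rot: [0.045, 0.999, -0.0, -0.0]
ft_force: [-0.8, 0.0, -0.8]
grip_width: 0.0125
clk 13.35 tcp [ 0.5619 -0.0101  0.1778] az 1.4813 tilt(zx,zy) [-0.     -0.0002] q [-0.02  0.39  0.08  1.26 -0.    0.07] F [-0.8  0.  -0.8] w 0.0125
turn units (tool axes) [-0.002 -0.     0.022]  shift units now-axes [-0.008 -0.006  0.31 ]  after-turn axes [-0.008 -0.006  0.31 ]
block yaw -0.09089810287939115 bz 0.14930367443856404
```

View pics/l1.png

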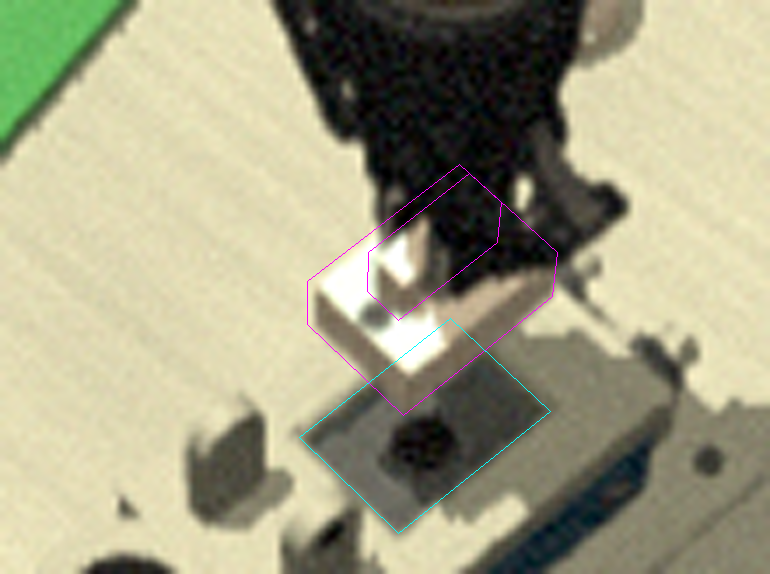

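The held block's outline lies within about 1 mm of the model, and the pocket outline matches too, with its corners at (300,437), (450,320), (550,411) and (398,533). I'll lower it to just above the mouth.

```bash

python3 -m handwheel '[{"dx":-0.02,"dy":0,"dz":0.5,"ax":0,"ay":0,"az":0.02},{"dx":0,"dy":0,"dz":0.7,"ax":0,"ay":0,"az":0},{"dx":0,"dy":0,"dz":0.7,"ax":0,"ay":0,"az":0},{"dx":0,"dy":0,"dz":0.5,"ax":0,"ay":0,"az":0},{"dx":0,"dy":0,"dz":0.2,"ax":0,"ay":0,"az":0},{"dx":0,"dy":0,"dz":0,"ax":0,"ay":0,"az":0},{"dx":0,"dy":0,"dz":0,"ax":0,"ay":0,"az":0}]' -1
python3 to.py .5624 -.0103 .0924 1.478
python3 look.py l2
```

```text
clock: 14.1
eef_pos: [0.5632, -0.0113, 0.113]
tool_rot: [0.048, 0.999, 0.0, 0.0]
ft_force: [0.5, -0.5, -1.5]
grip_width: 0.0125
clk 14.1 tcp [ 0.5632 -0.0113  0.113 ] az 1.4752 tilt(zx,zy) [ 0.0008 -0.    ] q [-0.02  0.44 -0.02  1.11  0.    0.08] F [ 0.5 -0.5 -1.5] w 0.0125
turn units (tool axes) [ 0.001  0.006 -0.019]  shift units now-axes [0.036 0.036 0.825]  after-turn axes [0.035 0.036 0.825]
block yaw -0.09547629276447833 bz 0.0849741651971498
```

View pics/l2.png

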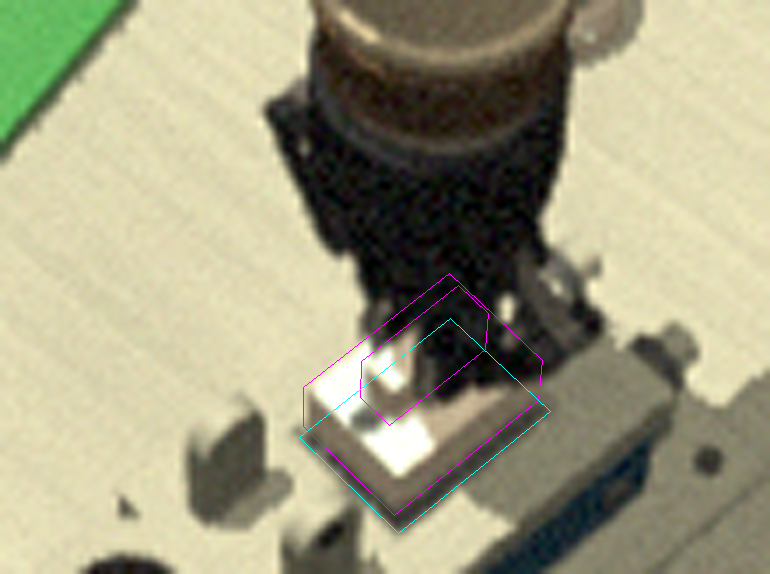

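The block sits just above the mouth and is centred on the pocket outline to within about 1 mm. I'll nudge dy a little and lower it slowly, watching the force.

```bash

python3 -m handwheel '[{"dx":0.02,"dy":0.03,"dz":0.1,"ax":0,"ay":0,"az":0},{"dx":0,"dy":0,"dz":0.1,"ax":0,"ay":0,"az":0},{"dx":0,"dy":0,"dz":0.1,"ax":0,"ay":0,"az":0},{"dx":0,"dy":0,"dz":0,"ax":0,"ay":0,"az":0}]' -1
python3 -m handwheel '[{"dx":0,"dy":0,"dz":0.1,"ax":0,"ay":0,"az":0},{"dx":0,"dy":0,"dz":0.1,"ax":0,"ay":0,"az":0},{"dx":0,"dy":0,"dz":0,"ax":0,"ay":0,"az":0}]' -1
python3 to.py .5624 -.0103 .0924 1.478
```

```text
clock: 14.55
eef_pos: [0.562, -0.0102, 0.1047]
tool_rot: [0.048, 0.999, -0.0, -0.0]
ft_force: [-0.7, -0.2, -0.7]
grip_width: 0.0126
clock: 14.85
eef_pos: [0.5619, -0.0103, 0.0996]
tool_rot: [0.048, 0.999, -0.0, -0.0]
ft_force: [0.5, 0.1, -2.0]
grip_width: 0.0126
clk 14.85 tcp [ 0.5619 -0.0103  0.0996] az 1.4755 tilt(zx,zy) [-0.0009 -0.    ] q [-0.02  0.45 -0.05  1.08 -0.    0.08] F [ 0.5  0.1 -2. ] w 0.0126
turn units (tool axes) [-0.001 -0.006 -0.017]  shift units now-axes [-0.019  0.001  0.288]  after-turn axes [-0.018  0.001  0.288]
```

```bash

python3 -m handwheel '[{"dx":0,"dy":0,"dz":0.1,"ax":0,"ay":0,"az":0},{"dx":0,"dy":0,"dz":0.1,"ax":0,"ay":0,"az":0},{"dx":0,"dy":0,"dz":0,"ax":0,"ay":0,"az":0}]' -1
python3 -m handwheel '[{"dx":0,"dy":0,"dz":0.06,"ax":0,"ay":0,"az":0},{"dx":0,"dy":0,"dz":0,"ax":0,"ay":0,"az":0}]' -1
python3 -m handwheel '[{"dx":0,"dy":0,"dz":0.06,"ax":0,"ay":0,"az":0},{"dx":0,"dy":0,"dz":0,"ax":0,"ay":0,"az":0}]' -1
python3 to.py .5624 -.0103 .0924 1.478
```

```text
clock: 15.15
eef_pos: [0.5619, -0.0102, 0.0946]
tool_rot: [0.048, 0.999, -0.0, -0.0]
ft_force: [0.3, -0.0, -1.1]
grip_width: 0.0125
clock: 15.35
eef_pos: [0.5622, -0.0103, 0.0934]
tool_rot: [0.048, 0.999, -0.0, -0.0]
ft_force: [0.3, 0.2, -1.7]
grip_width: 0.0125
clock: 15.55
eef_pos: [0.5625, -0.0103, 0.0924]
tool_rot: [0.048, 0.999, 0.0, 0.0]
ft_force: [-0.8, -1.1, 0.4]
grip_width: 0.0127
clk 15.55 tcp [ 0.5625 -0.0103  0.0924] az 1.4755 tilt(zx,zy) [ 0.0006 -0.    ] q [-0.02  0.46 -0.06  1.06 -0.    0.08] F [-0.8 -1.1  0.4] w 0.0127
turn units (tool axes) [ 0.     0.004 -0.017]  shift units now-axes [ 0.005 -0.001 -0.001]  after-turn axes [ 0.005 -0.001 -0.001]
```

```bash

python3 -m handwheel '[{"dx":0,"dy":0,"dz":0.05,"ax":0,"ay":0,"az":0},{"dx":0,"dy":0,"dz":0,"ax":0,"ay":0,"az":0}]' -1
python3 -m handwheel '[{"dx":0,"dy":0,"dz":0.05,"ax":0,"ay":0,"az":0},{"dx":0,"dy":0,"dz":0,"ax":0,"ay":0,"az":0}]' -1
python3 look.py l3
```

```text
clock: 15.75
eef_pos: [0.5626, -0.0104, 0.0923]
tool_rot: [0.048, 0.999, -0.0, 0.001]
ft_force: [-2.3, -0.0, 7.0]
grip_width: 0.0126
clock: 15.95
eef_pos: [0.5626, -0.0104, 0.0922]
tool_rot: [0.048, 0.999, -0.0, 0.001]
ft_force: [-5.8, -0.0, 12.3]
grip_width: 0.0123
block yaw -0.09546907377810232 bz 0.06381233343068862
```

View pics/l3.png

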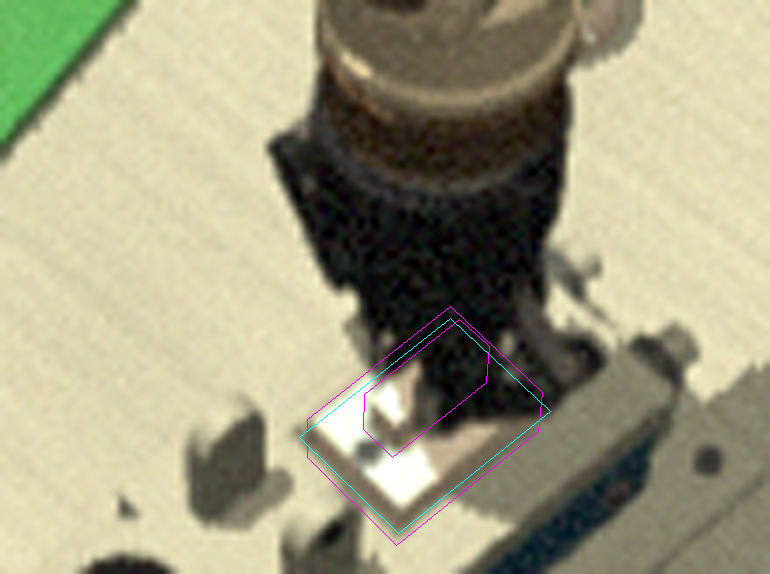

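It bottomed at TCP 0.0924, the computed seated height (underside at 0.064), with a clean force rise. I'll relieve the push, open and retreat upward.

```bash

python3 -m handwheel '[{"dx":0,"dy":0,"dz":-0.1,"ax":0,"ay":0,"az":0},{"dx":0,"dy":0,"dz":0,"ax":0,"ay":0,"az":0}]' -1
python3 -m handwheel '[{"dx":0,"dy":0,"dz":0,"ax":0,"ay":0,"az":0},{"dx":0,"dy":0,"dz":0,"ax":0,"ay":0,"az":0},{"dx":0,"dy":0,"dz":0,"ax":0,"ay":0,"az":0},{"dx":0,"dy":0,"dz":0,"ax":0,"ay":0,"az":0},{"dx":0,"dy":0,"dz":0,"ax":0,"ay":0,"az":0},{"dx":0,"dy":0,"dz":0,"ax":0,"ay":0,"az":0},{"dx":0,"dy":0,"dz":-0.5,"ax":0,"ay":0,"az":0},{"dx":0,"dy":0,"dz":-1,"ax":0,"ay":0,"az":0},{"dx":0,"dy":0,"dz":-1,"ax":0,"ay":0,"az":0},{"dx":0,"dy":0,"dz":-1,"ax":0,"ay":0,"az":0},{"dx":0,"dy":0,"dz":-1,"ax":0,"ay":0,"az":0},{"dx":0,"dy":0,"dz":-0.5,"ax":0,"ay":0,"az":0}]' 1
python3 to.py .524 .311 .2 1.386
python3 look.py l4
```

```text
clock: 16.2
eef_pos: [0.5626, -0.0103, 0.0925]
tool_rot: [0.048, 0.999, 0.0, 0.0]
ft_force: [-0.6, -0.4, -0.7]
grip_width: 0.0125
clock: 17.4
eef_pos: [0.5635, -0.0103, 0.221]
tool_rot: [0.048, 0.999, 0.0, 0.003]
ft_force: [0.0, 0.7, 0.6]
grip_width: 0.0855
clk 17.4 tcp [ 0.5635 -0.0103  0.221 ] az 1.4755 tilt(zx,zy) [ 0.0051 -0.0001] q [-0.02  0.37  0.16  1.36  0.    0.08] F [0.  0.7 0.6] w 0.0855
turn units (tool axes) [0.004 0.034 0.596]  shift units now-axes [ 2.8   12.643  0.831]  after-turn axes [ 3.914 12.343  0.84 ]
block yaw -0.09531300534270248 bz 0.1940350708962012
```

View pics/l4.png

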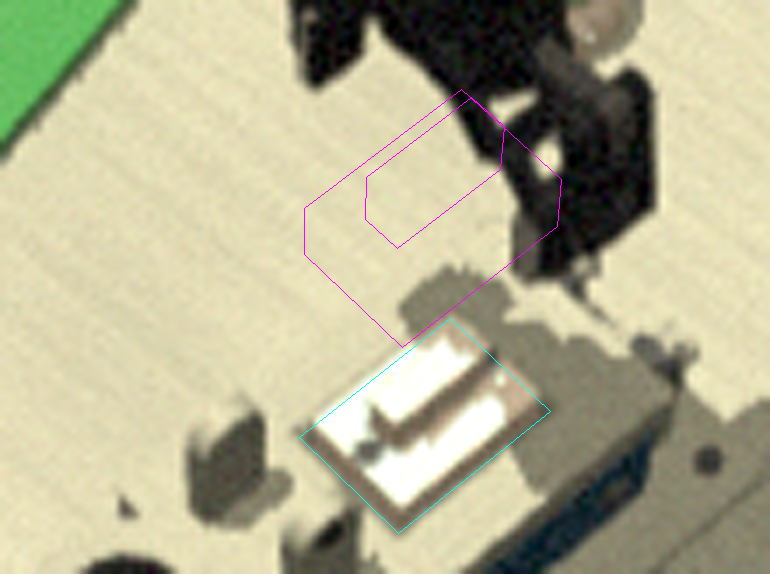

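The block is released and lies flat and square inside the pocket outline. Next is the lever: turn and move over its balance point.

```bash

python3 -m handwheel '[{"dx":0,"dy":0,"dz":0,"ax":0,"ay":0,"az":0.58},{"dx":0.33,"dy":1,"dz":0,"ax":0,"ay":0,"az":0},{"dx":0.33,"dy":1,"dz":0,"ax":0,"ay":0,"az":0},{"dx":0.33,"dy":1,"dz":0,"ax":0,"ay":0,"az":0},{"dx":0.33,"dy":1,"dz":0,"ax":0,"ay":0,"az":0},{"dx":0.33,"dy":1,"dz":0,"ax":0,"ay":0,"az":0},{"dx":0.33,"dy":1,"dz":0,"ax":0,"ay":0,"az":0},{"dx":0.33,"dy":1,"dz":0,"ax":0,"ay":0,"az":0},{"dx":0.33,"dy":1,"dz":0,"ax":0,"ay":0,"az":0},{"dx":0.33,"dy":1,"dz":0,"ax":0,"ay":0,"az":0},{"dx":0.33,"dy":1,"dz":0,"ax":0,"ay":0,"az":0},{"dx":0.33,"dy":1,"dz":0,"ax":0,"ay":0,"az":0}]' 1
python3 -m handwheel '[{"dx":0.26,"dy":1,"dz":0,"ax":0,"ay":0,"az":0},{"dx":0,"dy":0.34,"dz":1,"ax":0,"ay":0,"az":0},{"dx":0,"dy":0,"dz":1,"ax":0,"ay":0,"az":0},{"dx":0,"dy":0,"dz":1,"ax":0,"ay":0,"az":0},{"dx":0,"dy":0,"dz":1,"ax":0,"ay":0,"az":0},{"dx":0,"dy":0,"dz":0.5,"ax":0,"ay":0,"az":0},{"dx":0,"dy":0,"dz":0.5,"ax":0,"ay":0,"az":0},{"dx":0,"dy":0,"dz":0,"ax":0,"ay":0,"az":0},{"dx":0,"dy":0,"dz":0,"ax":0,"ay":0,"az":0}]' 1
python3 to.py .524 .311 .007 1.389
python3 - <<'E'
from workcell import bot
from h import *
p=bot.camera("scene");c=Cam(p);o=bot.get_obs()
M=R.from_quat(o["tool_rot"]).as_matrix();t=o["eef_pos"];print(t)
u0,v0,w,h,s=395,270,145,130,5
e=np.clip(p["img"][v0:v0+h,u0:u0+w].astype(float)*1.3,0,255).astype(np.uint8)
e=cv2.resize(e,None,fx=s,fy=s,interpolation=cv2.INTER_CUBIC)
pr=lambda P:((c.proj(P)-[u0,v0]+.5)*s).round().astype(int)
for sg in(-1,1):
    b=box(-.011,.011,sg*.0425,sg*.053,-.036,-.016)@M.T+t
    cv2.polylines(e,[cv2.convexHull(pr(b))],True,(255,0,0),1)
for q in pr([t,[t[0],t[1],.039]]): cv2.circle(e,tuple(q.tolist()),3,(0,255,255),-1)
Rz=R.from_euler('z',-.182).as_matrix()
for b in PARTS["lever"]: cv2.polylines(e,[cv2.convexHull(pr(b@Rz.T+[.579,.302,.003]))],True,(255,0,255),1)
cv2.imwrite("pics/m1.png",e[:,:,::-1])
E
```

```text
clock: 18.65
eef_pos: [0.5225, 0.2776, 0.2173]
tool_rot: [0.091, 0.996, -0.0, -0.0]
ft_force: [0.5, -0.5, -0.4]
grip_width: 0.0858
clock: 19.55
eef_pos: [0.5231, 0.311, 0.0928]
tool_rot: [0.091, 0.996, 0.0, 0.0]
ft_force: [0.3, 0.3, 0.4]
grip_width: 0.0853
clk 19.55 tcp [0.5231 0.311  0.0928] az 1.3884 tilt(zx,zy) [0.0009 0.0006] q [0.54 0.54 0.08 1.12 0.   0.72] F [0.3 0.3 0.4] w 0.0853
turn units (tool axes) [ 0.005  0.005 -0.004]  shift units now-axes [-0.034  0.005  3.434]  after-turn axes [-0.037  0.008  3.434]
[0.52338781 0.31115346 0.09334589]
```

View pics/m1.png

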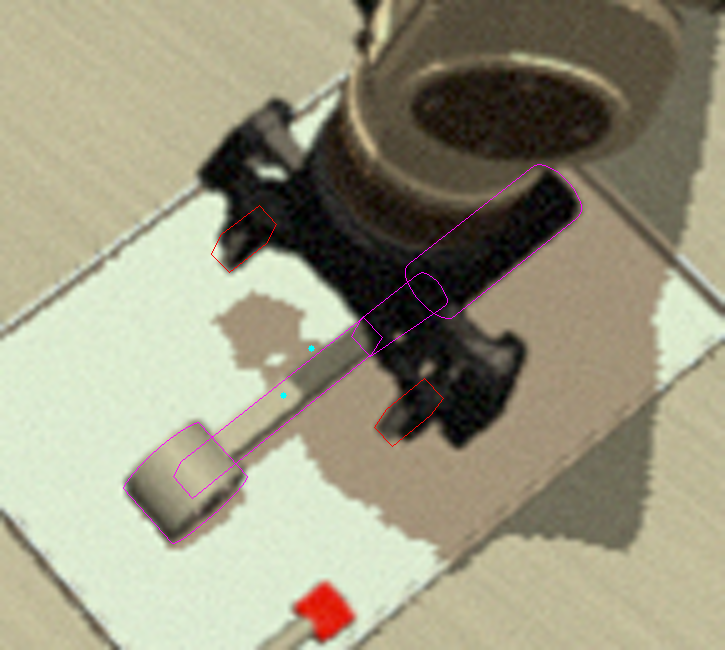

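The lever model overlays the picture well, with the hub at (185,480), and the fingers straddle the bar at the balance point. I'll go down and grip.

```bash

python3 -m handwheel '[{"dx":-0.02,"dy":0,"dz":0.7,"ax":0,"ay":0,"az":0},{"dx":0,"dy":0,"dz":0.8,"ax":0,"ay":0,"az":0},{"dx":0,"dy":0,"dz":0.7,"ax":0,"ay":0,"az":0},{"dx":0,"dy":0,"dz":0.5,"ax":0,"ay":0,"az":0},{"dx":0,"dy":0,"dz":0.3,"ax":0,"ay":0,"az":0},{"dx":0,"dy":0,"dz":0,"ax":0,"ay":0,"az":0},{"dx":0,"dy":0,"dz":0,"ax":0,"ay":0,"az":0}]' 1
python3 -m handwheel '[{"dx":0,"dy":0,"dz":0.3,"ax":0,"ay":0,"az":0},{"dx":0,"dy":0,"dz":0,"ax":0,"ay":0,"az":0},{"dx":0,"dy":0,"dz":0,"ax":0,"ay":0,"az":0}]' 1
python3 to.py .524 .311 .009 1.389
```

```text
clock: 20.3
eef_pos: [0.5236, 0.311, 0.0178]
tool_rot: [0.091, 0.996, 0.0, 0.0]
ft_force: [0.3, 0.2, 0.2]
grip_width: 0.0853
clock: 20.6
eef_pos: [0.523, 0.3106, 0.0096]
tool_rot: [0.091, 0.996, -0.0, -0.0]
ft_force: [-0.3, 0.1, 0.7]
grip_width: 0.0856
clk 20.6 tcp [0.523  0.3106 0.0096] az 1.3885 tilt(zx,zy) [-0.0002 -0.0001] q [ 0.54  0.62 -0.01  0.94 -0.    0.72] F [-0.3  0.1  0.7] w 0.0856
turn units (tool axes) [-0.001 -0.001 -0.003]  shift units now-axes [-0.037  0.023  0.024]  after-turn axes [-0.037  0.023  0.024]
```

```bash

python3 -m handwheel '[{"dx":-0.03,"dy":0.01,"dz":0,"ax":0,"ay":0,"az":0},{"dx":0,"dy":0,"dz":0,"ax":0,"ay":0,"az":0},{"dx":0,"dy":0,"dz":0,"ax":0,"ay":0,"az":0},{"dx":0,"dy":0,"dz":0,"ax":0,"ay":0,"az":0},{"dx":0,"dy":0,"dz":0,"ax":0,"ay":0,"az":0},{"dx":0,"dy":0,"dz":0,"ax":0,"ay":0,"az":0},{"dx":0,"dy":0,"dz":0,"ax":0,"ay":0,"az":0},{"dx":0,"dy":0,"dz":0,"ax":0,"ay":0,"az":0},{"dx":0,"dy":0,"dz":0,"ax":0,"ay":0,"az":0},{"dx":0,"dy":0,"dz":0,"ax":0,"ay":0,"az":0}]' -1
python3 to.py .524 .311 .009 1.389
python3 -m handwheel '[{"dx":0,"dy":0,"dz":-0.2,"ax":0,"ay":0,"az":0},{"dx":0,"dy":0,"dz":-0.4,"ax":0,"ay":0,"az":0},{"dx":0,"dy":0,"dz":-0.4,"ax":0,"ay":0,"az":0},{"dx":0,"dy":0,"dz":-0.2,"ax":0,"ay":0,"az":0},{"dx":0,"dy":0,"dz":0,"ax":0,"ay":0,"az":0},{"dx":0,"dy":0,"dz":0,"ax":0,"ay":0,"az":0},{"dx":0,"dy":0,"dz":0,"ax":0,"ay":0,"az":0}]' -1
python3 - <<'E'
from workcell import bot
o=bot.get_obs();print(o["eef_pos"],o["ft_force"],o["ft_torque"],o["grip_width"])
import cv2
p=bot.camera("scene");cv2.imwrite("pics/m2.png",cv2.resize(p["img"][260:420,380:560],None,fx=4,fy=3.7,interpolation=cv2.INTER_CUBIC)[:,:,::-1])
E
```

```text
clock: 21.6
eef_pos: [0.5238, 0.3106, 0.0097]
tool_rot: [0.091, 0.996, -0.0, -0.0]
ft_force: [0.2, -0.8, 3.5]
grip_width: 0.011
clk 21.6 tcp [0.5238 0.3106 0.0097] az 1.3884 tilt(zx,zy) [-0.     -0.0002] q [ 0.54  0.62 -0.01  0.94 -0.    0.72] F [ 0.2 -0.8  3.5] w 0.011
turn units (tool axes) [-0.002  0.    -0.004]  shift units now-axes [-0.004  0.017  0.029]  after-turn axes [-0.004  0.017  0.029]
clock: 22.3
eef_pos: [0.5235, 0.3105, 0.0392]
tool_rot: [0.091, 0.996, -0.0, -0.0]
ft_force: [0.5, 0.3, -6.4]
grip_width: 0.0108
[0.52347039 0.31053866 0.03918254] [ 0.5069803   0.33590947 -6.44543879] [ 0.00267115  0.06422168 -0.02782161] 0.010778571456838304
```

View pics/m2.png

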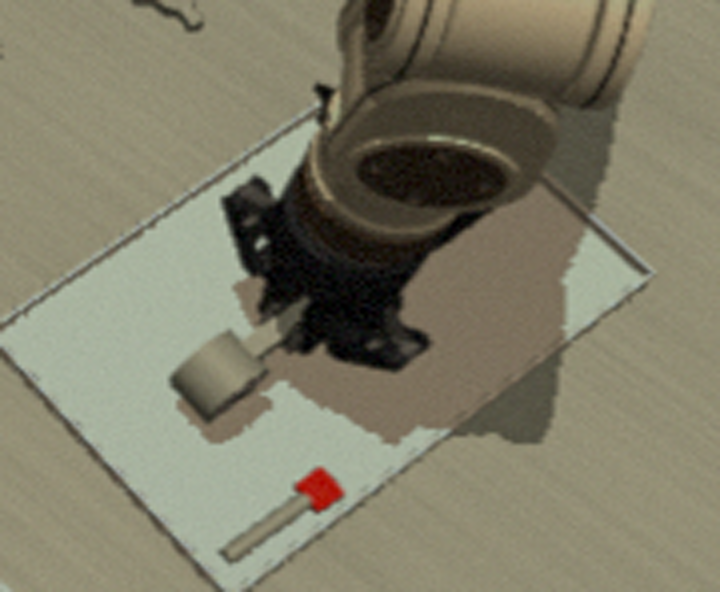

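The lever is up and looks level, with the pin untouched at (320,490). I'll raise it and carry it over the pump at moderate speed.

```bash

python3 -m handwheel '[{"dx":0,"dy":0,"dz":-0.3,"ax":0,"ay":0,"az":0},{"dx":0,"dy":0,"dz":-0.6,"ax":0,"ay":0,"az":0},{"dx":0,"dy":0,"dz":-0.7,"ax":0,"ay":0,"az":0},{"dx":0,"dy":0,"dz":-0.7,"ax":0,"ay":0,"az":0},{"dx":0,"dy":0,"dz":-0.7,"ax":0,"ay":0,"az":0},{"dx":0,"dy":0,"dz":-0.7,"ax":0,"ay":0,"az":0},{"dx":0,"dy":0,"dz":-0.7,"ax":0,"ay":0,"az":0},{"dx":0,"dy":0,"dz":-0.7,"ax":0,"ay":0,"az":0},{"dx":0,"dy":0,"dz":-0.7,"ax":0,"ay":0,"az":0},{"dx":0,"dy":0,"dz":-0.6,"ax":0,"ay":0,"az":0},{"dx":0,"dy":0,"dz":-0.3,"ax":0,"ay":0,"az":-0.3},{"dx":0,"dy":0,"dz":0,"ax":0,"ay":0,"az":-0.3}]' -1
python3 to.py .5741 -.0114 .205 1.478
```

```text
clock: 23.55
eef_pos: [0.5246, 0.3112, 0.2094]
tool_rot: [0.045, 0.999, 0.001, 0.001]
ft_force: [-0.2, 0.5, -5.7]
grip_width: 0.0113
clk 23.55 tcp [0.5246 0.3112 0.2094] az 1.4803 tilt(zx,zy) [0.003  0.0017] q [ 0.54  0.47  0.28  1.38 -0.    0.63] F [-0.2  0.5 -5.7] w 0.0113
turn units (tool axes) [0.013 0.019 0.016]  shift units now-axes [ -3.139 -12.671   0.159]  after-turn axes [ -3.169 -12.664   0.175]
```

```bash

python3 -m handwheel '[{"dx":-0.1,"dy":-0.4,"dz":0,"ax":0,"ay":0,"az":0},{"dx":-0.2,"dy":-0.8,"dz":0,"ax":0,"ay":0,"az":0},{"dx":-0.2,"dy":-0.8,"dz":0,"ax":0,"ay":0,"az":0},{"dx":-0.2,"dy":-0.8,"dz":0,"ax":0,"ay":0,"az":0},{"dx":-0.2,"dy":-0.8,"dz":0,"ax":0,"ay":0,"az":0},{"dx":-0.2,"dy":-0.8,"dz":0,"ax":0,"ay":0,"az":0},{"dx":-0.2,"dy":-0.8,"dz":0,"ax":0,"ay":0,"az":0},{"dx":-0.2,"dy":-0.8,"dz":0,"ax":0,"ay":0,"az":0},{"dx":-0.2,"dy":-0.8,"dz":0,"ax":0,"ay":0,"az":0},{"dx":-0.2,"dy":-0.8,"dz":0,"ax":0,"ay":0,"az":0},{"dx":-0.2,"dy":-0.8,"dz":0,"ax":0,"ay":0,"az":0},{"dx":-0.2,"dy":-0.8,"dz":0,"ax":0,"ay":0,"az":0}]' -1
python3 -m handwheel '[{"dx":-0.2,"dy":-0.8,"dz":0,"ax":0,"ay":0,"az":0},{"dx":-0.2,"dy":-0.8,"dz":0,"ax":0,"ay":0,"az":0},{"dx":-0.2,"dy":-0.8,"dz":0,"ax":0,"ay":0,"az":0},{"dx":-0.2,"dy":-0.7,"dz":0,"ax":0,"ay":0,"az":0},{"dx":-0.2,"dy":-0.3,"dz":0,"ax":0,"ay":0,"az":0},{"dx":0,"dy":0,"dz":0,"ax":0,"ay":0,"az":0},{"dx":0,"dy":0,"dz":0,"ax":0,"ay":0,"az":0}]' -1
python3 to.py .5741 -.0114 .177 1.478
cat > look2.py <<'E'
import sys
from workcell import bot
from h import *
o=bot.get_obs();t=o["eef_pos"];M=R.from_quat(o["tool_rot"]).as_matrix();by=np.arctan2(M[1,1],M[0,1])-np.pi/2
Rz=R.from_euler('z',by).as_matrix();Rp=R.from_euler('z',-.093).as_matrix()
hub=t+Rz@[.055,0,0];hub[2]=t[2]-.0067
for n,u0,v0,w,h,s,dd in(("scene",265,170,150,130,5,(.001,.001)),("top",280,160,100,130,5,(-.001,-.001))):
    p=bot.camera(n);c=Cam(p)
    e=np.clip(p["img"][v0:v0+h,u0:u0+w].astype(float)*1.5,0,255).astype(np.uint8)
    e=cv2.resize(e,None,fx=s,fy=s,interpolation=cv2.INTER_CUBIC)
    pr=lambda P:((c.proj(P)-[u0,v0]+.5)*s).round().astype(int)
    for b in PARTS["lever"]: cv2.polylines(e,[cv2.convexHull(pr(b@Rz.T+hub+[dd[0],dd[1],0]))],True,(255,0,255),1)
    org=np.array([.5622,-.0103,0])+Rp@[.012,0,0]+[dd[0],dd[1],0]
    for sg in(-1,1):
        b=box(.042,.068,sg*.018,sg*.027,.08,.135)
        cv2.polylines(e,[cv2.convexHull(pr(b@Rp.T+org))],True,(0,255,255),1)
    cv2.imwrite(f"pics/{sys.argv[1]}_{n}.png",e[:,:,::-1])
print("hub",hub,by)
E
python3 look2.py n1
```

```text
clock: 24.75
eef_pos: [0.5594, 0.0747, 0.2069]
tool_rot: [0.047, 0.999, -0.0, -0.0]
ft_force: [0.2, 0.9, -5.7]
grip_width: 0.0109
clock: 25.45
eef_pos: [0.5767, -0.0102, 0.2069]
tool_rot: [0.046, 0.999, 0.0, -0.0]
ft_force: [0.0, 0.3, -5.2]
grip_width: 0.011
clk 25.45 tcp [ 0.5767 -0.0102  0.2069] az 1.4781 tilt(zx,zy) [-0.0007  0.0006] q [-0.02  0.4   0.18  1.34  0.    0.07] F [ 0.   0.3 -5.2] w 0.011
turn units (tool axes) [ 0.004 -0.005  0.001]  shift units now-axes [ 0.099 -0.057  1.196]  after-turn axes [ 0.1   -0.056  1.196]
hub [ 0.63147535 -0.01531836  0.20020677] -0.09270517363994624
```

View pics/n1_scene.png

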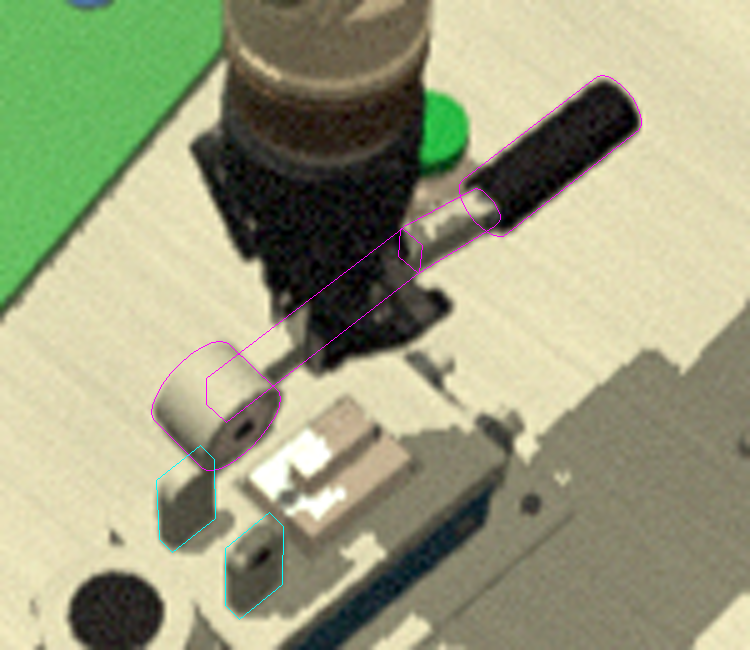

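View pics/n1_top.png

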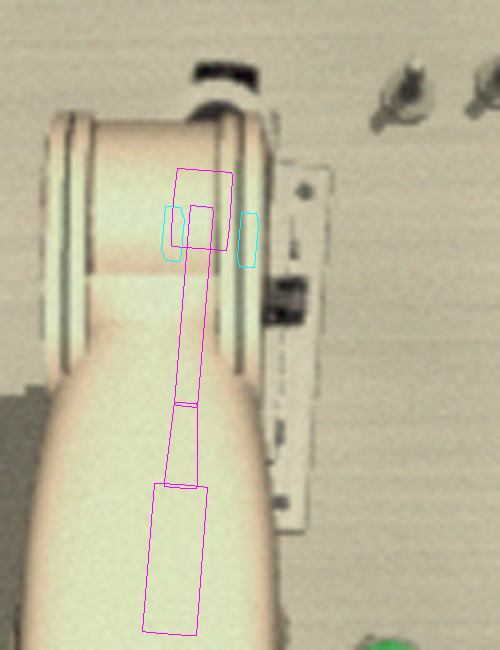

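The overlays of the lever and lugs match the scene picture: lever level, hub at (215,405) above the lugs at (187,500) and (255,567). The last step is to fine-tune and come down to about 35 mm clearance.

```bash

python3 -m handwheel '[{"dx":0.05,"dy":-0.03,"dz":0.2,"ax":0,"ay":0,"az":0},{"dx":0.05,"dy":-0.03,"dz":0.35,"ax":0,"ay":0,"az":0},{"dx":0,"dy":0,"dz":0.35,"ax":0,"ay":0,"az":0},{"dx":0,"dy":0,"dz":0.25,"ax":0,"ay":0,"az":0},{"dx":0,"dy":0,"dz":0.05,"ax":0,"ay":0,"az":0},{"dx":0,"dy":0,"dz":0,"ax":0,"ay":0,"az":0},{"dx":0,"dy":0,"dz":0,"ax":0,"ay":0,"az":0},{"dx":0,"dy":0,"dz":0,"ax":0,"ay":0,"az":0},{"dx":0,"dy":0,"dz":0,"ax":0,"ay":0,"az":0}]' -1
python3 to.py .5741 -.0114 .177 1.478
python3 look2.py n2
```

```text
clock: 26.45
eef_pos: [0.5746, -0.0118, 0.1775]
tool_rot: [0.046, 0.999, 0.0, 0.0]
ft_force: [-0.0, -0.0, -6.0]
grip_width: 0.0111
clk 26.45 tcp [ 0.5746 -0.0118  0.1775] az 1.4785 tilt(zx,zy) [0.0008 0.    ] q [-0.02  0.41  0.11  1.27  0.    0.07] F [-0. -0. -6.] w 0.0111
turn units (tool axes) [0.001 0.006 0.003]  shift units now-axes [0.022 0.014 0.021]  after-turn axes [0.022 0.014 0.021]
hub [ 0.62938988 -0.01686392  0.17083373] -0.09232269629977585
```

View pics/n2_scene.png

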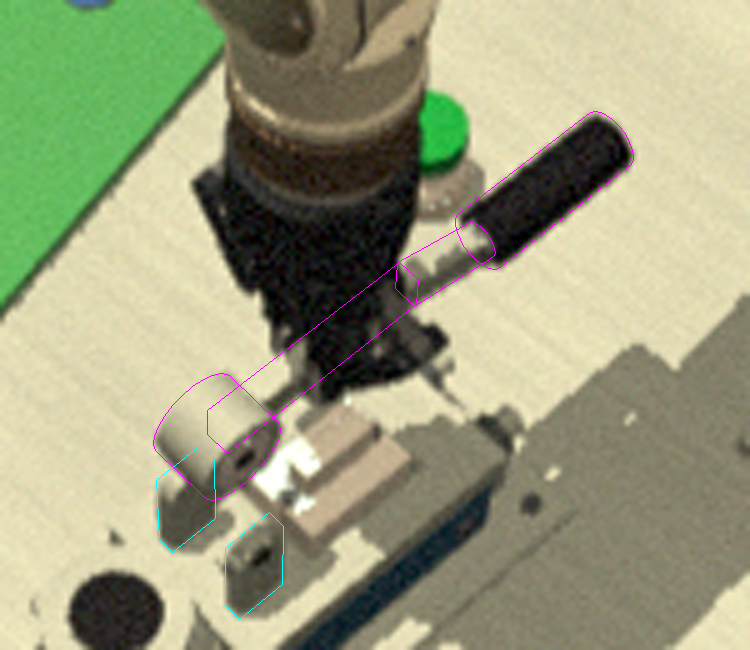

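The lever is level, its outlines match, and the hub is about 36 mm above the lugs. The block is still home in its pocket, so I'm handing in.

```bash
python3 - <<'E'
from workcell import bot
bot.job_done(); o=bot.get_obs(); print(o["clock"],o["eef_pos"],o["grip_width"])
E
```

```text
the job is handed in; nothing more can be done
the job is handed in; nothing more can be done
```

The valve block is home in the pump's pocket and released. The arm is holding the lever level over the fork, and I handed the job in at about 26.6 s on the robot's clock.

**Valve block:** It bottomed with its underside at about 64 mm, the height of the pocket floor, with at most 12 N of push. After I let go, the picture showed it flat and square inside the pocket outline.

**Lever:** I gripped it at the balance point.

| Check | Result |
|---|---|
| Hub position | within about 1 mm of straight above the fork, by my estimate |
| Clearance | underside about 36 mm above the fork lugs |
| Alignment with the pump | about 0.001 rad off |
| Handle | out over the front |

The drawn outline in the last scene picture matched the lever, so it is level.

**What failed or disagreed:**
- **First grip missed:** The jaws closed just above the rib. A light touch of about 4 N on the rib top and the pictures both put the fingertips about 22 mm farther back than described. I gripped lower for both parts because of this; nothing was moved or dropped.
- **Cameras:** The two cameras disagree by 2–3 mm, so I used the average.
- **Not confirmed from above:** The arm hid the pump and lever in the top view, so the final position rests on the scene camera and the arm's own reading.
- **Other things:** I touched nothing else and the pin stayed put in the pictures, but I did not re-measure the rest at the end.

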